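# Fetch the orange cap from under the upper tier of a stacking rack

## Robot

A 6-joint arm with a two-finger parallel gripper is mounted at the origin on a cart in front of the work surface, level with it; the furniture and walls round the work are solid. World frame = base frame: x ahead of the robot, y to its left, z up, the work surface at z = 0. Lengths are in m, angles in degrees, forces in N, time in s.
With the tool pointing down it reaches from about 0.35 to 0.875 m from the base axis. Payload 4.2 kg.
Tool frame: the origin (TCP) lies midway between the tips of the shut fingers; the grasp point (between the pads) lies 19 mm behind it; z points along the fingers, y is the line along which they close (so a half turn about z gives the same grasp; the last joint's range is limited). The gripper opens to 87 mm and grips with 3 to 60 N. Pads are 19 mm wide; open, the fingers measure 117 mm over their backs; the gripper's body (75 mm by 190 mm) begins 51 mm behind the grasp point.
Start: joints at [81.509, 22.042, 0.453, 0, -68.411, -14.817], TCP at [0.247, 0.574, 0.223] pointing down, gripper open.
Joint ranges: [-179.83, 179.83], [-69.29, 118.12], [-61.27, 80.66], [-181.25, 117.63], [-171.15, -9.14], [-177.46, 177.46]. Speed limits (degrees/s): [159.86, 159.86, 180, 180, 180, 180].

## Interface

Orientations are given as a 3x3 rotation matrix whose columns are the frame's x, y, z axes.
In Python, from station import * gives the robot as it stands. The module is installed in compiled form; this text tells all that it offers.
- The arm moves only by the tool servo_tool, never from a script. Its argument "deltas" is a list of rows, each an object of numbers: "tx", "ty", "tz": the shift along the tool's x, y, z in mm; "ax", "ay", "az": the turn, a rotation vector about the tool's x, y, z in rad; "claw": the finger opening in mm, from 0 to 87. In form: [{"tx": .., "ty": .., "tz": .., "ax": .., "ay": .., "az": .., "claw": ..}, ...]. A call has 1 to 12 rows; each row is the pose to reach, as a shift and turn from the pose commanded when the call began, along the tool's axes at that moment; what a row does not reach only later rows make up. A row lasts 1/12 s, in which the tool goes at most 41.7 mm and 7.16 degrees, less where a joint would pass 70% of its speed; a pose out of reach is approached as far as the arm can. A call with a gripper value outside its range is refused whole. The fingers move at their own pace and stop on an object; the grip force is fixed at half the most. Time passes only in rows, so rows that repeat a pose let the fingers close. It gives the time, the measured TCP pose, the force, the opening and the grip force at its end, in the units of the state.
- sense(): the state, without advancing time (a new reading comes with each control period).
- capture(name): name is "scene" or "side" or "wrist"; returns the picture (420x560x3 uint8, blue, green, red); there is no depth.
- calibration(name): a dict with "fx", "fy", "cx", "cy" (pixels), "cam_to_world" (4x4, takes a point from camera to world coordinates); the wrist camera has in their place "hand_eye" (4x4, takes a point from camera to tool coordinates, whose origin is the TCP and whose axes are the flange's). Camera axes: x right, y down, z forward; pixel columns grow to the right and rows downward; lengths in m; the calibration is good to about 2 mm. The wrist camera is an equidistant fisheye: a pixel r from the principal point sees the ray r / f radians off the axis. A picture is of the moment at which its call begins: read the wrist's pose just before it. calibration takes no time and is no camera call.
- finish_job(): hands the job in; it is judged then, once.
Trained networks look in the newest picture that a camera, given by its name, has taken for a name from the list of things; names that differ only in an ending like _2 or _b are one class to them, and where a whole thing is asked for, a point or a joint stands for the part that bears it (a point fixed in the world has none). Each returns a list of dicts, best first, with "confidence" (0 to 1); they miss things now and then, are a little off and sometimes report something else, mostly with a low value. They report only what shows in the picture. A call takes as long as a camera call.
- recognise(label, camera): "xyz" ([x, y, z] in m, in the coordinates of the camera as it stood for that picture, good to about 4 mm: the middle of the surface that is visible of it).
- trace(label, camera): "mask" (420x560 bool, what is visible of it).
The state is a dict: "time_s": time; "joints": joint angles; "joint_velocities": joint speeds; "effort": joint torques, N m; "tcp_pos": TCP position; "ee_rot": TCP orientation; "wrist_force": force on the tool from outside, world axes, zero at the start; "moment": the same for the moment, N m; "gripper_width": opening from 0.0 (shut) to 1.0 (fully open); "gripper_force": force on a finger pad.
Only numpy, scipy, OpenCV 4.12 (cv2) and the standard library are available. Lean on these libraries where they do the work, as an engineer would, in place of code of your own. Each camera call takes 0.05 s, during which the arm holds its last target. There are 200 camera calls.

## Task

Get the loose orange cap out of the bottom of the stacking rack: first stand both bottles upright on the blue mat, then lift the upper tier off by its black handle and stand it on its posts, lined up, on the black mat, and lay the orange cap flat in the yellow dish, leaving the loose red cap where it is. Then put the tier back on the rack with all four posts fully home in their sockets, and stand each bottle back upright on the seat it came from, centred on the spot where it stood at the start. Move the bottles and the tier without tipping them over.

Things in the scene. Friction and masses are not known exactly. Their poses are not given: they have to be found in the camera images.
- rack_base: Fixed rack base: white plate 196 (x) x 122 (y) x 8 mm, a grey socket block 30 x 30 x 24 mm at each corner. Origin: centre of underside; x along its length, z up. Round sockets at x = +-80, y = +-45 mm, 15 mm wide, 3 mm chamfer, mouth z = 24, floor z = 10 mm. Loose caps stand on the plate (z = 8) near x = +-24, y = 0, 5 to 10 mm apart: grip them across y. Rack and black mat may be swapped.
- rack_tier: Loose upper tier, 0.35 kg, 4 steel posts 12 mm thick (tips coned) at x = +-80, y = +-45 mm in the base's sockets. Origin: centre, level with post tips; x lengthwise. White deck 190 x 104, top z = 41; grey seat discs at x = +-64. Black handle bar across the middle: 12 mm in x, 100 in y, centre z = 79: grip at y = 0, closing along x. Seated: origin 10 mm above base's, axes aligned or half turned.
- blue_bottle: Small glass bottle with a blue screw cap, 56 mm diameter, 104 mm high, 0.1 to 0.2 kg, starts on one seat of the tier. Origin: centre of its underside; z up. The cap is fixed to it: 40 mm diameter, z = 78 to 104 mm, good to grip from above.
- red_bottle: Small glass bottle with a red screw cap, same shape and size as the blue one (56 mm diameter, 104 mm high, 0.1 to 0.2 kg, cap 40 mm diameter at z = 78 to 104 mm), starts on the other seat of the tier. Origin: centre of its underside; z up.
- orange_cap: Loose orange screw cap, 40 mm diameter, 24 mm high, lying flat on the base under the open middle of the tier. Origin: centre of its underside; z up.
- red_cap: Loose red screw cap, 40 mm diameter, 24 mm high, lying flat on the base next to the orange one; it stays there. Origin: centre of its underside; z up.
- tier_mat: Fixed black rubber mat, 196 (x) x 122 (y) x 3 mm, beside the rack, where the tier is parked. Origin: centre of the underside; x along its length, z up.
- bottle_mat: Fixed blue mat, 80 (x) x 160 (y) x 3 mm, in front of the rack, where the two bottles are parked side by side along its y. Origin: centre of the underside; z up.
- dish: Fixed yellow round dish to the right, beyond the tall beige dust cover (which stands between the rack and the dish, its front 0.41 m ahead of the robot's base: carry things round its front), 100 mm across the rim, 92 mm at the bottom, 8 mm high, wall 3 mm, inner floor at z = 4 mm. Origin: centre of the underside; z up.

How it is judged:
By the outcome, as a careful person would: the job done as asked, in the order asked, and still so for the second after the job is handed in, with the robot touching nothing.
It also fails if it takes over 115 s, if anything falls off the work surface, if the arm or the gripper's body presses on something with over 40 N, if the wrist force passes 120 N, or if a joint passes its speed limit or range.

## Working session

There is one attempt and no reset: what is moved stays moved. The work goes in short steps, Python scripts to look and compute and a tool call to move; the robot and the scene stay as the last step left them, time stands still between calls to the robot, and variables do not carry over. Pictures are saved under pics/ and viewed, at most 16 in all, crops included, and the job is handed in when it is done.

Besides the shell and the picture viewer there is one more tool, called by a JSON object that holds its "fn" and its "kwargs". servo_tool: Moves the arm, as the interface text tells. Its arguments: {"type":"object","properties":{"deltas":{"type":"array","items":{"type":"object","properties":{"tx":{"type":"number"},"ty":{"type":"number"},"tz":{"type":"number"},"ax":{"type":"number"},"ay":{"type":"number"},"az":{"type":"number"},"claw":{"type":"number"}}}}},"required":["deltas"]}

```bash
mkdir -p pics; cat > h.py <<'E'
from station import *
import numpy as np, cv2
def pose():
    s=sense(); T=np.eye(4); T[:3,:3]=np.array(s["ee_rot"]); T[:3,3]=s["tcp_pos"]; return T
def cam(n):
    c=calibration(n)
    return c, (np.array(c["cam_to_world"]) if n!="wrist" else pose()@np.array(c["hand_eye"]))
def rays(px,n):
    c,T=cam(n); px=np.atleast_2d(px).astype(float)
    u=(px[:,0]-c["cx"])/c["fx"]; v=(px[:,1]-c["cy"])/c["fy"]
    if n=="wrist":
        r=np.hypot(u,v)+1e-12; d=np.c_[np.sin(r)*u/r,np.sin(r)*v/r,np.cos(r)]
    else: d=np.c_[u,v,np.ones_like(u)]
    return T[:3,3], d@T[:3,:3].T
def onz(px,n,z):
    o,d=rays(px,n); return o+d*((z-o[2])/d[:,2])[:,None]
def look(n,labels,k=2):
    c,T=cam(n)
    for l in labels:
        for r in recognise(l,n)[:k]:
            p=T@np.r_[r["xyz"],1]; print(n,l,p[:3].round(4),round(r["confidence"],2))
E
python3 - <<'E'
from h import *
for n in ["scene","side","wrist"]:
    cv2.imwrite(f"pics/{n}0.png",capture(n))
    look(n,["rack_base","rack_tier","blue_bottle","red_bottle","orange_cap","red_cap","tier_mat","bottle_mat","dish"],1)
    c,T=cam(n); print(n,T.round(3).tolist(),c["fx"],c["cx"],c["cy"])
s=sense();print(s["ee_rot"],s["tcp_pos"],s["time_s"],s["gripper_width"])
E
```

```text
scene rack_base [0.5373 0.197  0.005 ] 0.93
scene rack_tier [0.5679 0.193  0.0468] 0.82
scene blue_bottle [0.5039 0.2096 0.1041] 0.93
scene red_bottle [0.6283 0.2012 0.1147] 0.62
scene orange_cap [0.6265 0.201  0.1161] 0.28
scene tier_mat [0.5428 0.0717 0.0043] 0.81
scene bottle_mat [0.4065 0.183  0.0046] 0.67
scene dish [ 0.4877 -0.3893  0.0046] 0.95
scene [[0.433, -0.438, 0.788, -0.157], [-0.902, -0.204, 0.382, -0.441], [-0.007, -0.875, -0.483, 0.483], [0.0, 0.0, 0.0, 1.0]] 387.32449609302125 282.93971932242374 205.08326224997379
side rack_base [0.5762 0.2714 0.0083] 0.87
side rack_tier [0.5748 0.2636 0.0486] 0.78
side blue_bottle [0.5087 0.249  0.1093] 0.64
side red_bottle [0.6335 0.2389 0.1127] 0.85
side orange_cap [0.6    0.2316 0.0267] 0.76
side red_cap [0.5555 0.2417 0.0312] 0.69
side tier_mat [0.5226 0.0517 0.0009] 0.75
side bottle_mat [ 0.4083  0.2113 -0.0016] 0.93
side [[-0.988, -0.047, 0.144, 0.408], [-0.15, 0.436, -0.887, 0.73], [-0.021, -0.899, -0.438, 0.447], [0.0, 0.0, 0.0, 1.0]] 392.2053429216593 278.2964568402567 206.64852969404296
wrist bottle_mat [0.3807 0.2203 0.0046] 0.92
wrist [[-0.396, -0.878, -0.268, 0.32], [-0.918, 0.379, 0.115, 0.541], [0.0, 0.292, -0.957, 0.385], [0.0, 0.0, 0.0, 1.0]] 325.19226210127806 278.4002606532954 214.68923590722494
[[ 9.18398150e-01 -3.95657475e-01 -6.37048925e-06]
 [-3.95657474e-01 -9.18398148e-01 -6.86848008e-05]
 [ 2.13250093e-05  6.56005257e-05 -9.99999998e-01]] [0.24724865 0.5739778  0.22252314] 1.5 1.0024174981799552
```

View pics/scene0.png

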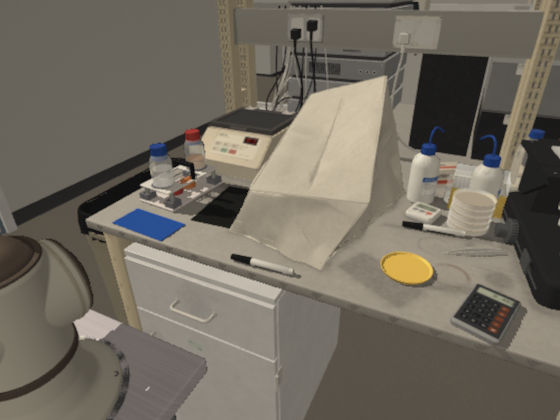

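View pics/side0.png

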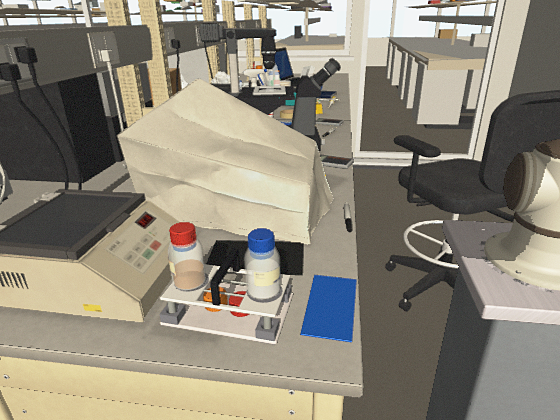

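The scene picture shows the bottles at about (160,165) blue and (194,148) red. The black mat is at (225,207), the blue mat at (148,223) and the dish at (407,268). The side picture shows the orange cap at (214,298) and the red cap at (239,303) under the handle. Next I'll get a wrist view from above the rack.

{"fn": "servo_tool", "kwargs": {"deltas": [{"tz": -40},{"tx": 40,"ty": 25,"tz": -60,"az": 0.12},{"tx": 388,"ty": 262,"tz": -90,"az": 1.164},{"tx": 388,"ty": 262,"tz": -90,"az": 1.164},{"tx": 388,"ty": 262,"tz": -90,"az": 1.164},{"tx": 388,"ty": 262,"tz": -90,"az": 1.164},{"tx": 388,"ty": 262,"tz": -90,"az": 1.164},{"tx": 388,"ty": 262,"tz": -90,"az": 1.164},{"tx": 388,"ty": 262,"tz": -90,"az": 1.164},{"tx": 388,"ty": 262,"tz": -90,"az": 1.164},{"tx": 388,"ty": 262,"tz": -90,"az": 1.164},{"tx": 388,"ty": 262,"tz": -90,"az": 1.164}]}}

```text
schema error: expected keys tx, ty, tz, ax, ay, az, claw
```

{"fn": "servo_tool", "kwargs": {"deltas": [{"tx": 0},{"tx": 0},{"tx": 0},{"tx": 0}]}}

```text
schema error: expected keys tx, ty, tz, ax, ay, az, claw
```

```bash
python3 - <<'E'
from h import *
cv2.imwrite("pics/w1.png",capture("wrist"))
look("wrist",["rack_base","rack_tier","blue_bottle","red_bottle","orange_cap","red_cap","tier_mat","bottle_mat"],1)
print(pose().round(4))
# minAreaRect fits with masks
for l,z in [("tier_mat",.003),("bottle_mat",.003),("blue_bottle",.15),("red_bottle",.15)]:
    t=trace(l,"wrist")
    if not t: continue
    m=t[0]["mask"].astype(np.uint8)
    ys,xs=np.nonzero(m)
    P=onz(np.c_[xs,ys],"wrist",z)[:,:2]
    r=cv2.minAreaRect((P*1000).astype(np.float32)); print(l,t[0]["confidence"],r)
print(sense()["joints"])
E
```

```text
wrist bottle_mat [0.376  0.2199 0.0039] 0.97
[[ 9.184e-01 -3.956e-01  0.000e+00  2.473e-01]
 [-3.956e-01 -9.184e-01  1.000e-04  5.740e-01]
 [ 0.000e+00 -1.000e-04 -1.000e+00  2.226e-01]
 [ 0.000e+00  0.000e+00  0.000e+00  1.000e+00]]
bottle_mat 0.69 ((371.5660400390625, 194.27378845214844), (161.1110076904297, 20.486295700073242), 82.27432250976562)
[ 8.15081056e+01  2.20432670e+01  4.52072605e-01  1.34775961e-03
 -6.84119416e+01 -1.48152007e+01]
```

View pics/w1.png

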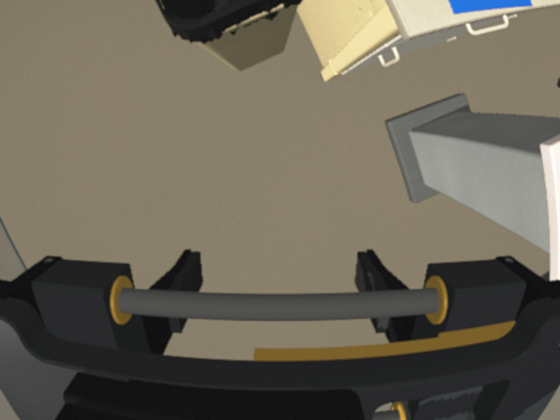

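That call was rejected because every row needs all its keys, and the wrist view still shows only floor and the fingers. I'll resend it with full rows.

{"fn": "servo_tool", "kwargs": {"deltas": [{"tx": 0,"ty": 0,"tz": -40,"ax": 0,"ay": 0,"az": 0,"claw": 87},{"tx": 40,"ty": 25,"tz": -60,"ax": 0,"ay": 0,"az": 0.12,"claw": 87},{"tx": 364,"ty": 207,"tz": -90,"ax": 0,"ay": 0,"az": 1.164,"claw": 87},{"tx": 364,"ty": 207,"tz": -90,"ax": 0,"ay": 0,"az": 1.164,"claw": 87},{"tx": 364,"ty": 207,"tz": -90,"ax": 0,"ay": 0,"az": 1.164,"claw": 87},{"tx": 364,"ty": 207,"tz": -90,"ax": 0,"ay": 0,"az": 1.164,"claw": 87},{"tx": 364,"ty": 207,"tz": -90,"ax": 0,"ay": 0,"az": 1.164,"claw": 87},{"tx": 364,"ty": 207,"tz": -90,"ax": 0,"ay": 0,"az": 1.164,"claw": 87},{"tx": 364,"ty": 207,"tz": -90,"ax": 0,"ay": 0,"az": 1.164,"claw": 87},{"tx": 364,"ty": 207,"tz": -90,"ax": 0,"ay": 0,"az": 1.164,"claw": 87},{"tx": 364,"ty": 207,"tz": -90,"ax": 0,"ay": 0,"az": 1.164,"claw": 87},{"tx": 364,"ty": 207,"tz": -90,"ax": 0,"ay": 0,"az": 1.164,"claw": 87}]}}

```text
time_s: 3.15
tcp_pos: [0.5024, 0.2356, 0.3134]
ee_rot: [[-0.007, -1.0, 0.002], [-1.0, 0.007, -0.0], [0.0, -0.002, -1.0]]
wrist_force: [0.6, 1.0, 1.0]
gripper_width: 1.002
gripper_force: 0.0
```

{"fn": "servo_tool", "kwargs": {"deltas": [{"tx": 0,"ty": 0,"tz": 0,"ax": 0,"ay": 0,"az": 0,"claw": 87},{"tx": 0,"ty": 0,"tz": 0,"ax": 0,"ay": 0,"az": 0,"claw": 87},{"tx": 0,"ty": 0,"tz": 0,"ax": 0,"ay": 0,"az": 0,"claw": 87}]}}

```text
time_s: 3.4
tcp_pos: [0.4991, 0.2406, 0.3123]
ee_rot: [[0.001, -1.0, -0.0], [-1.0, -0.001, 0.0], [-0.0, 0.0, -1.0]]
wrist_force: [-1.3, -1.1, -0.4]
gripper_width: 0.998
gripper_force: 0.0
```

```bash
python3 - <<'E'
from h import *
cv2.imwrite("pics/w2.png",capture("wrist"))
look("wrist",["rack_base","rack_tier","blue_bottle","red_bottle","orange_cap","red_cap","tier_mat","bottle_mat"],1)
print(pose().round(4))
for l,z in [("tier_mat",.003),("bottle_mat",.003),("rack_base",.008),("rack_tier",.051),("blue_bottle",.155),("red_bottle",.155)]:
    t=trace(l,"wrist")
    if not t: continue
    m=t[0]["mask"].astype(np.uint8)
    ys,xs=np.nonzero(m)
    P=onz(np.c_[xs,ys],"wrist",z)[:,:2]
    r=cv2.minAreaRect((P*1000).astype(np.float32)); print(l,t[0]["confidence"],np.round(r[0]),np.round(r[1]),round(r[2],1))
print(sense()["joints"],sense()["time_s"])
E
```

```text
wrist rack_base [0.5751 0.1931 0.0072] 0.9
wrist rack_tier [0.5783 0.2052 0.0514] 0.86
wrist blue_bottle [0.5155 0.2204 0.1547] 0.92
wrist red_bottle [0.6309 0.2193 0.1333] 0.72
wrist orange_cap [0.6045 0.2241 0.03  ] 0.81
wrist red_cap [0.5585 0.2255 0.0337] 0.6
wrist tier_mat [0.5648 0.0638 0.0064] 0.71
wrist bottle_mat [ 4.066e-01  1.911e-01 -3.000e-04] 0.84
[[ 8.000e-04 -1.000e+00 -0.000e+00  4.994e-01]
 [-1.000e+00 -8.000e-04 -0.000e+00  2.402e-01]
 [ 0.000e+00  0.000e+00 -1.000e+00  3.126e-01]
 [ 0.000e+00  0.000e+00  0.000e+00  1.000e+00]]
tier_mat 0.84 [566.  58.] [199. 123.] 4.4
bottle_mat 0.73 [408. 190.] [163.  81.] 86.1
rack_base 0.88 [579. 220.] [117. 198.] 85.0
rack_tier 0.65 [578. 227.] [115. 192.] 85.2
blue_bottle 0.65 [514. 216.] [52. 53.] 27.2
red_bottle 0.57 [626. 212.] [78. 48.] 21.5
[ 4.23936583e+01  1.22072868e+01 -6.28606432e-01 -5.62076514e-04
 -7.71627534e+01 -4.24020230e+01] 4.15
```

View pics/w2.png

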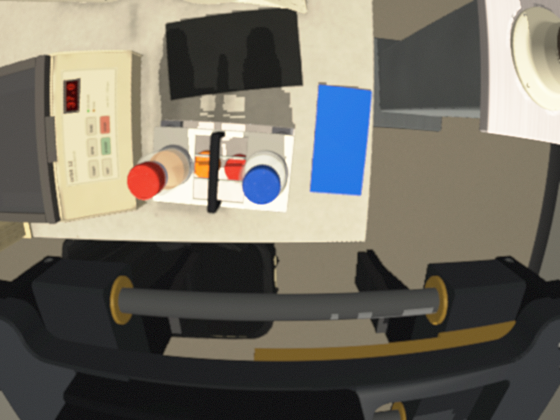

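The wrist picture shows the caps at (146,180) red and (262,184) blue, the orange cap at (202,165) and the red loose cap at (235,167). The handle runs down col 214, the black mat is at (234,53), the blue mat at (340,140), and the balance's near edge is at col 137.

```bash
cat >> h.py <<'E'
def blob(img,n,z,hue,roi=None,smin=120):
    """world centre of a colour blob's top circle at height z"""
    h=cv2.cvtColor(img,cv2.COLOR_BGR2HSV).astype(int)
    m=((abs((h[...,0]-hue+90)%180-90)<8)&(h[...,1]>smin)&(h[...,2]>60)).astype(np.uint8)
    if roi: k=np.zeros_like(m);k[roi[1]:roi[3],roi[0]:roi[2]]=1;m*=k
    c=max(cv2.findContours(m,0,2)[0],key=cv2.contourArea)[:,0,:]
    P=onz(c,n,z)[:,:2]*1000
    return cv2.minEnclosingCircle(P.astype(np.float32)), cv2.fitEllipse(P.astype(np.float32))
E
python3 - <<'E'
from h import *
im=cv2.imread("pics/w2.png")
for nm,roi,hue in [("red",(115,150,175,210),0),("blue",(235,150,295,210),112)]:
    print(nm,blob(im,"wrist",.155,hue,roi))
print(onz([[137,60],[137,200],[135,210]],"wrist",.06).round(3))
# rack corners, hi-res crop
cv2.imwrite("pics/w2c.png",cv2.resize(im[80:240,110:310],None,fx=4,fy=3.75,interpolation=cv2.INTER_CUBIC))
E
```

```text
red (((640.0750732421875, 217.78359985351562), 22.85357093811035), ((640.2345581054688, 217.97836303710938), (38.0159797668457, 45.68545150756836), 116.1651840209961))
blue (((516.2283935546875, 224.68618774414062), 19.589046478271484), ((516.4743041992188, 224.78086853027344), (36.40900802612305, 38.591575622558594), 164.38363647460938))
[[0.687 0.07  0.06 ]
 [0.698 0.263 0.06 ]
 [0.703 0.278 0.06 ]]
```

View pics/w2c.png

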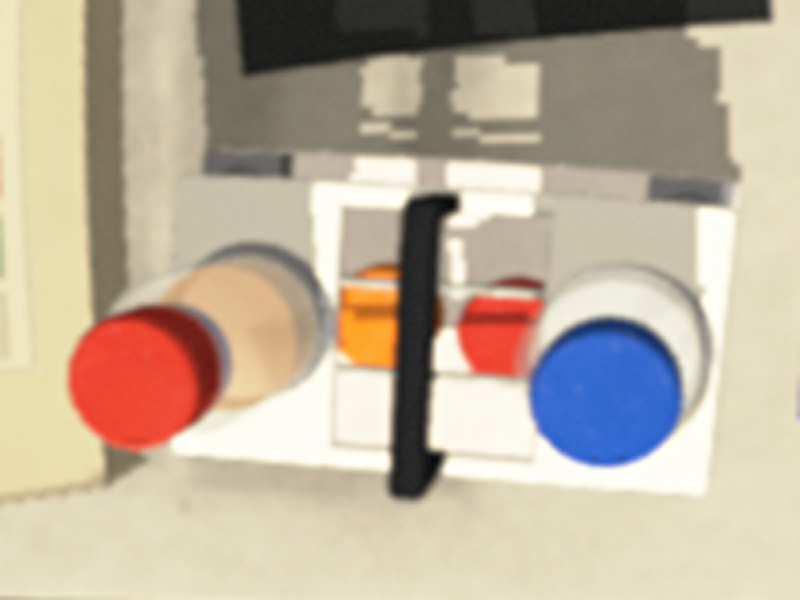

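The close crop shows the white deck with corners near (172,455), (705,494), (737,207) and (180,178). The cap tops sit at (140,380) red and (607,393) blue. I'll put the camera straight above the blue cap for an unbiased measurement.

{"fn": "servo_tool", "kwargs": {"deltas": [{"tx": -65,"ty": -17,"tz": 60,"ax": 0,"ay": 0,"az": 0.08,"claw": 87},{"tx": -65,"ty": -17,"tz": 60,"ax": 0,"ay": 0,"az": 0.08,"claw": 87},{"tx": -65,"ty": -17,"tz": 60,"ax": 0,"ay": 0,"az": 0.08,"claw": 87},{"tx": -65,"ty": -17,"tz": 60,"ax": 0,"ay": 0,"az": 0.08,"claw": 87},{"tx": -65,"ty": -17,"tz": 60,"ax": 0,"ay": 0,"az": 0.08,"claw": 87}]}}

```text
time_s: 4.57
tcp_pos: [0.5168, 0.3047, 0.2525]
ee_rot: [[-0.079, -0.997, -0.0], [-0.997, 0.079, -0.001], [0.001, 0.0, -1.0]]
wrist_force: [0.0, -0.1, 0.6]
gripper_width: 0.998
gripper_force: 0.0
```

```bash
cat >> h.py <<'E'
def go(x,y,z,yaw=None):
    """print tool-frame delta from the current pose to the target; yaw = world yaw of tool x, degrees"""
    T=pose(); t=T[:3,:3].T@(np.array([x,y,z])-T[:3,3])*1000
    y0=np.degrees(np.arctan2(T[1,0],T[0,0])); s=""
    if yaw is not None: s=f" az {-np.radians((yaw-y0+180)%360-180):.3f}"
    print(f"tx {t[0]:.1f} ty {t[1]:.1f} tz {t[2]:.1f}"+s, "| now",T[:3,3].round(4),f"yaw {y0:.2f}","t",round(sense()["time_s"],2))
E
python3 - <<'E'
from h import *
im=capture("wrist"); cv2.imwrite("pics/w3.png",im)
b=blob(im,"wrist",.155,112,(0,0,560,250)) 
print(b)
try: print(blob(im,"wrist",.155,0,(0,0,230,250)))
except Exception as e: print(e)
for l,z in [("rack_tier",.051),("blue_bottle",.155),("red_bottle",.155)]:
    t=trace(l,"wrist")
    if t:
        ys,xs=np.nonzero(t[0]["mask"]); print(l,xs.min(),xs.max(),ys.min(),ys.max(),np.round(cv2.minAreaRect((onz(np.c_[xs,ys],"wrist",z)[:,:2]*1000).astype(np.float32))[0]))
C=np.array([[172,455],[705,494],[737,207],[180,178]])/[4,3.75]+[110,80]
go(b[0][0][0]/1000,b[0][0][1]/1000,.125)
E
```

```text
(((445.66802978515625, 202.6797332763672), 55.161216735839844), ((444.9036865234375, 204.96751403808594), (76.88009643554688, 112.16526794433594), 172.32679748535156))
(((639.7623901367188, 220.49440002441406), 22.994800567626953), ((639.9693603515625, 220.54522705078125), (38.600738525390625, 45.879417419433594), 90.84502410888672))
rack_tier 140 303 76 174 [579. 224.]
blue_bottle 242 301 93 152 [516. 226.]
red_bottle 105 184 104 159 [625. 221.]
tx 107.4 ty 63.2 tz 129.1 | now [0.5171 0.3043 0.2544] yaw -94.62 t 4.77
```

View pics/w3.png

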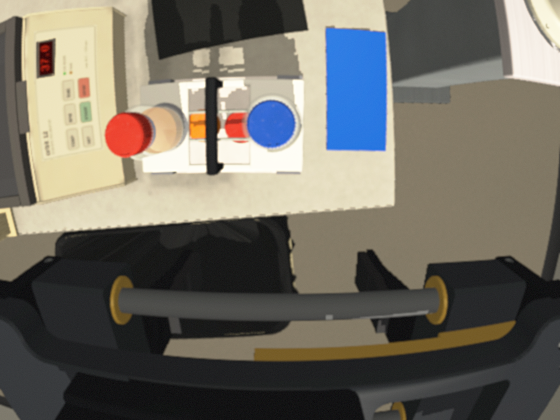

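Here the blue cap is at (271,123) and the red at (128,134). The colour pick caught the blue mat instead, so I'll restrict the region.

```bash
python3 - <<'E'
from h import *
im=cv2.imread("pics/w3.png")
b=blob(im,"wrist",.155,112,(235,85,308,160)); print(b)
print("bar/deck yaw:")
C=np.array([[206,172],[213,172],[207,80],[217,80]]); print(onz(C,"wrist",.095).round(4))
D=np.array([[144,172],[303,174],[303,79],[144,84]]);D=onz(D,"wrist",.051);print(D.round(4), D.mean(0))
x,y=np.array(b[0][0])/1000
go(x,y,.2); go(x,y,.123)
go(.407,.155,.2)
E
```

```text
(((516.83544921875, 227.27487182617188), 18.772279739379883), ((516.79150390625, 227.22193908691406), (36.79814910888672, 36.874576568603516), 152.22959899902344))
bar/deck yaw:
[[0.5881 0.2703 0.095 ]
 [0.5808 0.2711 0.095 ]
 [0.5771 0.1778 0.095 ]
 [0.5671 0.1792 0.095 ]]
[[0.6767 0.2683 0.051 ]
 [0.4877 0.2888 0.051 ]
 [0.4799 0.1813 0.051 ]
 [0.6628 0.1635 0.051 ]] [0.57675476 0.22548542 0.051     ]
tx 77.0 ty -5.9 tz 54.3 | now [0.5171 0.3043 0.2544] yaw -94.62 t 4.77
tx 77.1 ty -5.7 tz 131.3 | now [0.5171 0.3043 0.2544] yaw -94.62 t 4.77
tx 157.8 ty 97.8 tz 53.9 | now [0.5171 0.3043 0.2544] yaw -94.62 t 4.77
```

{"fn": "servo_tool", "kwargs": {"deltas": [{"tx": 77,"ty": -6,"tz": 40,"ax": 0,"ay": 0,"az": 0.015,"claw": 87},{"tx": 77,"ty": -6,"tz": 55,"ax": 0,"ay": 0,"az": 0.015,"claw": 87},{"tx": 77,"ty": -6,"tz": 55,"ax": 0,"ay": 0,"az": 0.015,"claw": 87},{"tx": 77,"ty": -6,"tz": 90,"ax": 0,"ay": 0,"az": 0.015,"claw": 87},{"tx": 77,"ty": -6,"tz": 120,"ax": 0,"ay": 0,"az": 0.015,"claw": 87},{"tx": 77,"ty": -6,"tz": 131,"ax": 0,"ay": 0,"az": 0.015,"claw": 87},{"tx": 77,"ty": -6,"tz": 131,"ax": 0,"ay": 0,"az": 0.015,"claw": 60},{"tx": 77,"ty": -6,"tz": 131,"ax": 0,"ay": 0,"az": 0.015,"claw": 50},{"tx": 77,"ty": -6,"tz": 131,"ax": 0,"ay": 0,"az": 0.015,"claw": 46},{"tx": 77,"ty": -6,"tz": 131,"ax": 0,"ay": 0,"az": 0.015,"claw": 42},{"tx": 77,"ty": -6,"tz": 131,"ax": 0,"ay": 0,"az": 0.015,"claw": 30},{"tx": 77,"ty": -6,"tz": 131,"ax": 0,"ay": 0,"az": 0.015,"claw": 30}]}}

```text
time_s: 5.77
tcp_pos: [0.5169, 0.228, 0.1227]
ee_rot: [[-0.095, -0.996, 0.002], [-0.996, 0.095, 0.001], [-0.001, -0.002, -1.0]]
wrist_force: [-0.4, -0.3, 0.4]
gripper_width: 0.63
gripper_force: 0.0
```

{"fn": "servo_tool", "kwargs": {"deltas": [{"tx": 0,"ty": 0,"tz": 0,"ax": 0,"ay": 0,"az": 0,"claw": 30},{"tx": 0,"ty": 0,"tz": 0,"ax": 0,"ay": 0,"az": 0,"claw": 30}]}}

```text
time_s: 5.93
tcp_pos: [0.5167, 0.2278, 0.122]
ee_rot: [[-0.095, -0.996, 0.001], [-0.996, 0.095, 0.001], [-0.001, -0.001, -1.0]]
wrist_force: [-0.5, 0.5, 1.0]
gripper_width: 0.529
gripper_force: 27.6
```

```bash
python3 - <<'E'
from h import *
s=sense(); print(s["gripper_width"]*87,s["gripper_force"],s["wrist_force"])
go(.407,.150,.2);go(.407,.150,.075)
E
```

```text
46.06030129074756 27.57894170237705 [-0.53790391  0.522304    1.01853024]
tx 87.8 ty 101.8 tz -78.2 | now [0.5167 0.2278 0.122 ] yaw -95.43 t 5.93
tx 87.9 ty 101.9 tz 46.8 | now [0.5167 0.2278 0.122 ] yaw -95.43 t 5.93
```

{"fn": "servo_tool", "kwargs": {"deltas": [{"tx": 0,"ty": 0,"tz": -15,"ax": 0,"ay": 0,"az": 0,"claw": 30},{"tx": 0,"ty": 0,"tz": -40,"ax": 0,"ay": 0,"az": 0,"claw": 30},{"tx": 0,"ty": 0,"tz": -70,"ax": 0,"ay": 0,"az": 0,"claw": 30},{"tx": 15,"ty": 20,"tz": -80,"ax": 0,"ay": 0,"az": 0,"claw": 30},{"tx": 35,"ty": 45,"tz": -80,"ax": 0,"ay": 0,"az": 0,"claw": 30},{"tx": 55,"ty": 70,"tz": -80,"ax": 0,"ay": 0,"az": 0,"claw": 30},{"tx": 75,"ty": 92,"tz": -60,"ax": 0,"ay": 0,"az": 0,"claw": 30},{"tx": 88,"ty": 103,"tz": -30,"ax": 0,"ay": 0,"az": 0,"claw": 30},{"tx": 88,"ty": 103,"tz": 0,"ax": 0,"ay": 0,"az": 0,"claw": 30},{"tx": 88,"ty": 103,"tz": 28,"ax": 0,"ay": 0,"az": 0,"claw": 30},{"tx": 88,"ty": 103,"tz": 43,"ax": 0,"ay": 0,"az": 0,"claw": 30},{"tx": 88,"ty": 103,"tz": 45,"ax": 0,"ay": 0,"az": 0,"claw": 30}]}}

```text
time_s: 6.93
tcp_pos: [0.4039, 0.1483, 0.0743]
ee_rot: [[-0.095, -0.995, -0.005], [-0.995, 0.095, -0.004], [0.005, 0.004, -1.0]]
wrist_force: [0.3, 0.0, -2.0]
gripper_width: 0.528
gripper_force: 27.1
```

{"fn": "servo_tool", "kwargs": {"deltas": [{"tx": 0,"ty": 0,"tz": 2,"ax": 0,"ay": 0,"az": 0,"claw": 30},{"tx": 0,"ty": 0,"tz": 2,"ax": 0,"ay": 0,"az": 0,"claw": 30},{"tx": 0,"ty": 0,"tz": 2,"ax": 0,"ay": 0,"az": 0,"claw": 30}]}}

```text
time_s: 7.18
tcp_pos: [0.4062, 0.1504, 0.0754]
ee_rot: [[-0.095, -0.996, 0.002], [-0.996, 0.095, 0.001], [-0.001, -0.001, -1.0]]
wrist_force: [0.6, -0.3, -1.6]
gripper_width: 0.53
gripper_force: 27.1
```

{"fn": "servo_tool", "kwargs": {"deltas": [{"tx": 0,"ty": 0,"tz": 1,"ax": 0,"ay": 0,"az": 0,"claw": 30},{"tx": 0,"ty": 0,"tz": 2,"ax": 0,"ay": 0,"az": 0,"claw": 30},{"tx": 0,"ty": 0,"tz": 2,"ax": 0,"ay": 0,"az": 0,"claw": 30}]}}

```text
time_s: 7.43
tcp_pos: [0.4063, 0.1501, 0.0739]
ee_rot: [[-0.094, -0.996, 0.002], [-0.996, 0.094, 0.001], [-0.001, -0.002, -1.0]]
wrist_force: [-0.7, -1.5, 5.8]
gripper_width: 0.53
gripper_force: 28.5
```

```bash
python3 - <<'E'
from h import *
im=capture("wrist"); cv2.imwrite("pics/w4.png",im)
s=sense(); print(s["gripper_width"]*87,s["gripper_force"],s["wrist_force"])
x,y=.640,.219
go(x,y+.08,.25,-95.4)
E
```

```text
45.798150079792066 28.507258639438078 [-0.47177964 -1.19743969  5.02606316]
tx -170.5 ty -219.0 tz -175.6 az -0.000 | now [0.4063 0.1501 0.0739] yaw -95.41 t 7.48
```

{"fn": "servo_tool", "kwargs": {"deltas": [{"tx": 0,"ty": 0,"tz": 0,"ax": 0,"ay": 0,"az": 0,"claw": 80},{"tx": 0,"ty": 0,"tz": 0,"ax": 0,"ay": 0,"az": 0,"claw": 87},{"tx": 0,"ty": 0,"tz": 0,"ax": 0,"ay": 0,"az": 0,"claw": 87},{"tx": 0,"ty": 0,"tz": -40,"ax": 0,"ay": 0,"az": 0,"claw": 87},{"tx": 0,"ty": 0,"tz": -80,"ax": 0,"ay": 0,"az": 0,"claw": 87},{"tx": 0,"ty": 0,"tz": -120,"ax": 0,"ay": 0,"az": 0,"claw": 87},{"tx": -170,"ty": -227,"tz": -176,"ax": 0,"ay": 0,"az": 0,"claw": 87},{"tx": -170,"ty": -227,"tz": -176,"ax": 0,"ay": 0,"az": 0,"claw": 87},{"tx": -170,"ty": -227,"tz": -176,"ax": 0,"ay": 0,"az": 0,"claw": 87},{"tx": -170,"ty": -227,"tz": -176,"ax": 0,"ay": 0,"az": 0,"claw": 87},{"tx": -170,"ty": -227,"tz": -176,"ax": 0,"ay": 0,"az": 0,"claw": 87},{"tx": -170,"ty": -227,"tz": -176,"ax": 0,"ay": 0,"az": 0,"claw": 87}]}}

```text
time_s: 8.48
tcp_pos: [0.6164, 0.2784, 0.2412]
ee_rot: [[-0.095, -0.995, -0.0], [-0.995, 0.095, 0.0], [-0.0, 0.0, -1.0]]
wrist_force: [0.3, 0.2, 0.8]
gripper_width: 1.004
gripper_force: 0.0
```

{"fn": "servo_tool", "kwargs": {"deltas": [{"tx": 0,"ty": 0,"tz": 0,"ax": 0,"ay": 0,"az": 0,"claw": 87},{"tx": 0,"ty": 0,"tz": 0,"ax": 0,"ay": 0,"az": 0,"claw": 87},{"tx": 0,"ty": 0,"tz": 0,"ax": 0,"ay": 0,"az": 0,"claw": 87},{"tx": 0,"ty": 0,"tz": 0,"ax": 0,"ay": 0,"az": 0,"claw": 87}]}}

```text
time_s: 8.82
tcp_pos: [0.614, 0.2768, 0.2411]
ee_rot: [[-0.095, -0.995, -0.001], [-0.995, 0.095, -0.0], [0.0, 0.001, -1.0]]
wrist_force: [-0.7, -0.4, 0.6]
gripper_width: 1.002
gripper_force: 0.0
```

```bash
python3 - <<'E'
from h import *
im=capture("wrist"); cv2.imwrite("pics/w5.png",im)
t=trace("red_bottle","wrist")[0]["mask"]; ys,xs=np.nonzero(t); r=(int(xs.min())-4,int(ys.min())-4,int(xs.max())+4,int(ys.max())+4); print(r)
b=blob(im,"wrist",.155,0,r); print(b)
x,y=np.array(b[0][0])/1000
go(x,y,.2);go(x,y,.123)
E
```

```text
(204, 115, 275, 184)
(((643.1922607421875, 220.2836151123047), 20.130264282226562), ((643.26513671875, 220.20193481445312), (37.52191925048828, 39.58796310424805), 117.67168426513672))
tx 53.6 ty -34.4 tz 41.9 | now [0.614  0.2769 0.2419] yaw -95.44 t 8.92
tx 53.6 ty -34.3 tz 118.9 | now [0.614  0.2769 0.2419] yaw -95.44 t 8.92
```

View pics/w5.png

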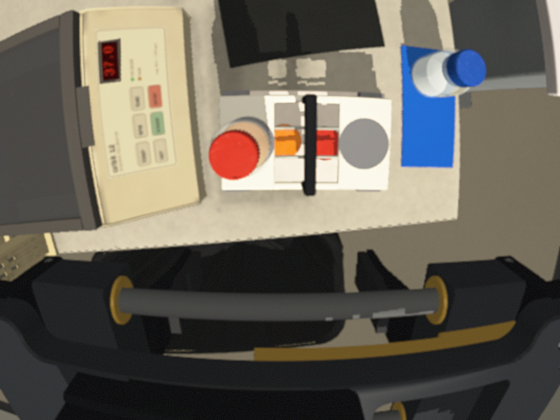

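The wrist picture shows the red cap at (234,154), the empty blue seat at (364,144), and the blue bottle upright on the mat at (450,72). The balance edge is at col 199. I'll check its height before lowering a finger near it.

```bash
python3 - <<'E'
from h import *
import h
w3=cv2.imread("pics/w3.png");w5=cv2.imread("pics/w5.png")
T5=pose(); y=np.radians(-94.62); c,s=np.cos(y),np.sin(y)
T3=np.array([[c,s,0,.5171],[s,-c,0,.3043],[0,0,-1,.2544],[0,0,0,1]])
def tri(p3,p5):
    h.pose=lambda:T3; o1,d1=rays(p3,"wrist"); h.pose=lambda:T5; o2,d2=rays(p5,"wrist")
    A=np.c_[d1[0],-d2[0]]; k=np.linalg.lstsq(A,o2-o1,rcond=None)[0]
    return ((o1+k[0]*d1[0]+o2+k[1]*d2[0])/2).round(3), np.linalg.norm(o1+k[0]*d1[0]-o2-k[1]*d2[0]).round(4)
g3=cv2.cvtColor(w3,6);g5=cv2.cvtColor(w5,6)
p=np.float32([[125,183],[119,20],[116,60],[115,120],[117,150],[82,80]])
pts=cv2.goodFeaturesToTrack(g3,40,.01,6,mask=np.pad(np.ones((200,110),np.uint8),((0,220),(20,430))))[:,0]
# template match around expected shift
for q in pts:
    u,v=q.astype(int)
    if u<12 or v<12: continue
    t=w3[v-8:v+9,u-8:u+9]; R=cv2.matchTemplate(w5[0:235,0:260],t,5); _,m,_,l=cv2.minMaxLoc(R)
    if m>.85:
        X,e=tri([u,v],[l[0]+8,l[1]+8])
        if e<.008: print((u,v),X,e,round(m,2))
E
```

```text
(np.int64(54), np.int64(39)) [0.756 0.091 0.1  ] 0.0004 0.99
(np.int64(27), np.int64(133)) [0.788 0.195 0.125] 0.0009 0.94
(np.int64(37), np.int64(77)) [0.774 0.134 0.113] 0.0016 0.99
(np.int64(21), np.int64(18)) [0.79  0.056 0.123] 0.0008 0.98
(np.int64(37), np.int64(43)) [0.772 0.093 0.113] 0.0009 0.99
(np.int64(53), np.int64(73)) [0.758 0.133 0.101] 0.0015 0.99
(np.int64(45), np.int64(142)) [0.771 0.21  0.113] 0.0004 0.93
(np.int64(70), np.int64(114)) [0.745 0.184 0.091] 0.001 0.95
(np.int64(68), np.int64(89)) [0.745 0.154 0.09 ] 0.0005 0.95
(np.int64(70), np.int64(121)) [0.746 0.192 0.091] 0.0011 0.95
(np.int64(68), np.int64(96)) [0.746 0.162 0.09 ] 0.0005 0.95
(np.int64(64), np.int64(74)) [0.747 0.136 0.093] 0.0008 0.92
(np.int64(46), np.int64(132)) [0.769 0.199 0.112] 0.0008 0.9
(np.int64(48), np.int64(154)) [0.772 0.224 0.11 ] 0.0008 0.93
(np.int64(89), np.int64(143)) [0.731 0.221 0.079] 0.0001 0.94
(np.int64(88), np.int64(78)) [0.726 0.144 0.074] 0.0001 0.99
(np.int64(72), np.int64(136)) [0.746 0.209 0.092] 0.0001 0.95
(np.int64(41), np.int64(52)) [0.772 0.103 0.105] 0.0013 0
[... 224 characters left out ...]
 0.118 0.109] 0.0005 0.98
(np.int64(80), np.int64(96)) [0.734 0.165 0.083] 0.0011 0.99
(np.int64(88), np.int64(95)) [0.726 0.165 0.077] 0.001 0.99
(np.int64(20), np.int64(135)) [0.794 0.195 0.131] 0.0004 0.98
(np.int64(41), np.int64(71)) [0.772 0.127 0.107] 0.0014 0.98
(np.int64(85), np.int64(107)) [0.73  0.178 0.079] 0.0005 0.96
(np.int64(73), np.int64(146)) [0.746 0.221 0.092] 0.0008 0.97
(np.int64(79), np.int64(79)) [0.734 0.144 0.081] 0.0004 0.99
(np.int64(86), np.int64(119)) [0.731 0.193 0.079] 0.0011 0.97
(np.int64(89), np.int64(102)) [0.726 0.173 0.075] 0.0001 0.99
(np.int64(47), np.int64(69)) [0.76  0.128 0.11 ] 0.0013 0.95
(np.int64(83), np.int64(86)) [0.731 0.153 0.079] 0.0007 0.96
```

The balance slopes up from about 5 cm at x=0.70, so there is clearance. Grasping the red bottle.

{"fn": "servo_tool", "kwargs": {"deltas": [{"tx": 52.5,"ty": -36.5,"tz": 35,"ax": 0,"ay": 0,"az": 0,"claw": 87},{"tx": 52.5,"ty": -36.5,"tz": 42,"ax": 0,"ay": 0,"az": 0,"claw": 87},{"tx": 52.5,"ty": -36.5,"tz": 70,"ax": 0,"ay": 0,"az": 0,"claw": 87},{"tx": 52.5,"ty": -36.5,"tz": 105,"ax": 0,"ay": 0,"az": 0,"claw": 87},{"tx": 52.5,"ty": -36.5,"tz": 120,"ax": 0,"ay": 0,"az": 0,"claw": 87},{"tx": 52.5,"ty": -36.5,"tz": 120,"ax": 0,"ay": 0,"az": 0,"claw": 60},{"tx": 52.5,"ty": -36.5,"tz": 120,"ax": 0,"ay": 0,"az": 0,"claw": 50},{"tx": 52.5,"ty": -36.5,"tz": 120,"ax": 0,"ay": 0,"az": 0,"claw": 46},{"tx": 52.5,"ty": -36.5,"tz": 120,"ax": 0,"ay": 0,"az": 0,"claw": 42},{"tx": 52.5,"ty": -36.5,"tz": 120,"ax": 0,"ay": 0,"az": 0,"claw": 30},{"tx": 52.5,"ty": -36.5,"tz": 120,"ax": 0,"ay": 0,"az": 0,"claw": 30},{"tx": 52.5,"ty": -36.5,"tz": 120,"ax": 0,"ay": 0,"az": 0,"claw": 30}]}}

```text
time_s: 9.92
tcp_pos: [0.6462, 0.222, 0.122]
ee_rot: [[-0.095, -0.996, 0.001], [-0.996, 0.095, 0.0], [-0.001, -0.0, -1.0]]
wrist_force: [-1.2, 1.0, 2.1]
gripper_width: 0.555
gripper_force: 5.9
```

{"fn": "servo_tool", "kwargs": {"deltas": [{"tx": 0,"ty": 0,"tz": 0,"ax": 0,"ay": 0,"az": 0,"claw": 30},{"tx": 0,"ty": 0,"tz": 0,"ax": 0,"ay": 0,"az": 0,"claw": 30}]}}

```text
time_s: 10.08
tcp_pos: [0.6462, 0.222, 0.1218]
ee_rot: [[-0.095, -0.996, 0.0], [-0.996, 0.095, 0.0], [-0.0, -0.0, -1.0]]
wrist_force: [-2.4, -0.0, 4.1]
gripper_width: 0.537
gripper_force: 27.9
```

```bash
python3 - <<'E'
from h import *
s=sense(); print(s["gripper_width"]*87,s["gripper_force"],s["wrist_force"])
go(.411,.230,.205);go(.411,.230,.075)
E
```

```text
46.74204045256756 27.92040244094096 [-2.44665857 -0.00624157  4.14983051]
tx 14.2 ty 234.9 tz -83.3 | now [0.6462 0.222  0.1218] yaw -95.43 t 10.08
tx 14.3 ty 234.9 tz 46.7 | now [0.6462 0.222  0.1218] yaw -95.43 t 10.08
```

{"fn": "servo_tool", "kwargs": {"deltas": [{"tx": 0,"ty": 0,"tz": -15,"ax": 0,"ay": 0,"az": 0,"claw": 30},{"tx": 0,"ty": 0,"tz": -45,"ax": 0,"ay": 0,"az": 0,"claw": 30},{"tx": 0,"ty": 5,"tz": -80,"ax": 0,"ay": 0,"az": 0,"claw": 30},{"tx": 2,"ty": 30,"tz": -90,"ax": 0,"ay": 0,"az": 0,"claw": 30},{"tx": 4,"ty": 65,"tz": -90,"ax": 0,"ay": 0,"az": 0,"claw": 30},{"tx": 6,"ty": 102,"tz": -90,"ax": 0,"ay": 0,"az": 0,"claw": 30},{"tx": 8,"ty": 140,"tz": -90,"ax": 0,"ay": 0,"az": 0,"claw": 30},{"tx": 10,"ty": 177,"tz": -90,"ax": 0,"ay": 0,"az": 0,"claw": 30},{"tx": 12,"ty": 210,"tz": -85,"ax": 0,"ay": 0,"az": 0,"claw": 30},{"tx": 14,"ty": 230,"tz": -70,"ax": 0,"ay": 0,"az": 0,"claw": 30},{"tx": 14,"ty": 235,"tz": -45,"ax": 0,"ay": 0,"az": 0,"claw": 30},{"tx": 14,"ty": 235,"tz": -15,"ax": 0,"ay": 0,"az": 0,"claw": 30}]}}

```text
time_s: 11.08
tcp_pos: [0.4105, 0.231, 0.1371]
ee_rot: [[-0.093, -0.996, 0.004], [-0.996, 0.093, 0.004], [-0.005, -0.004, -1.0]]
wrist_force: [0.5, 1.3, -1.7]
gripper_width: 0.535
gripper_force: 26.6
```

{"fn": "servo_tool", "kwargs": {"deltas": [{"tx": 0,"ty": 0,"tz": 25,"ax": 0,"ay": 0,"az": 0,"claw": 30},{"tx": 0,"ty": 0,"tz": 45,"ax": 0,"ay": 0,"az": 0,"claw": 30},{"tx": 0,"ty": 0,"tz": 58,"ax": 0,"ay": 0,"az": 0,"claw": 30},{"tx": 0,"ty": 0,"tz": 61,"ax": 0,"ay": 0,"az": 0,"claw": 30},{"tx": 0,"ty": 0,"tz": 62,"ax": 0,"ay": 0,"az": 0,"claw": 30},{"tx": 0,"ty": 0,"tz": 63,"ax": 0,"ay": 0,"az": 0,"claw": 30},{"tx": 0,"ty": 0,"tz": 63,"ax": 0,"ay": 0,"az": 0,"claw": 30}]}}

```text
time_s: 11.67
tcp_pos: [0.4105, 0.2291, 0.0739]
ee_rot: [[-0.094, -0.996, -0.002], [-0.996, 0.094, -0.003], [0.003, 0.001, -1.0]]
wrist_force: [-4.1, -2.5, 9.1]
gripper_width: 0.537
gripper_force: 28.9
```

```bash
python3 - <<'E'
from h import *
s=sense(); print(s["gripper_width"]*87,s["gripper_force"],s["wrist_force"])
go(.58,.305,.25)
E
```

```text
46.69897409508186 28.939236416481435 [-4.05825703 -2.49697035  9.10674315]
tx -91.1 ty -161.4 tz -176.6 | now [0.4105 0.2291 0.0739] yaw -95.42 t 11.67
```

{"fn": "servo_tool", "kwargs": {"deltas": [{"tx": 0,"ty": 0,"tz": -1,"ax": 0,"ay": 0,"az": 0,"claw": 80},{"tx": 0,"ty": 0,"tz": -1,"ax": 0,"ay": 0,"az": 0,"claw": 87},{"tx": 0,"ty": 0,"tz": -1,"ax": 0,"ay": 0,"az": 0,"claw": 87},{"tx": 0,"ty": 0,"tz": -40,"ax": 0,"ay": 0,"az": 0,"claw": 87},{"tx": 0,"ty": 0,"tz": -80,"ax": 0,"ay": 0,"az": 0,"claw": 87},{"tx": -91,"ty": -168,"tz": -160,"ax": 0,"ay": 0,"az": 0,"claw": 87},{"tx": -91,"ty": -168,"tz": -160,"ax": 0,"ay": 0,"az": 0,"claw": 87},{"tx": -91,"ty": -168,"tz": -160,"ax": 0,"ay": 0,"az": 0,"claw": 87},{"tx": -91,"ty": -168,"tz": -160,"ax": 0,"ay": 0,"az": 0,"claw": 87},{"tx": -91,"ty": -168,"tz": -160,"ax": 0,"ay": 0,"az": 0,"claw": 87},{"tx": -91,"ty": -168,"tz": -160,"ax": 0,"ay": 0,"az": 0,"claw": 87},{"tx": -91,"ty": -168,"tz": -160,"ax": 0,"ay": 0,"az": 0,"claw": 87}]}}

```text
time_s: 12.67
tcp_pos: [0.5885, 0.3055, 0.232]
ee_rot: [[-0.096, -0.995, 0.0], [-0.995, 0.096, 0.0], [-0.0, -0.0, -1.0]]
wrist_force: [-0.8, -0.2, -0.7]
gripper_width: 0.997
gripper_force: 0.0
```

{"fn": "servo_tool", "kwargs": {"deltas": [{"tx": 0,"ty": 0,"tz": 0,"ax": 0,"ay": 0,"az": 0,"claw": 87},{"tx": 0,"ty": 0,"tz": 0,"ax": 0,"ay": 0,"az": 0,"claw": 87},{"tx": 0,"ty": 0,"tz": 0,"ax": 0,"ay": 0,"az": 0,"claw": 87}]}}

```text
time_s: 12.92
tcp_pos: [0.5858, 0.3043, 0.2328]
ee_rot: [[-0.094, -0.996, -0.001], [-0.996, 0.094, -0.001], [0.001, 0.001, -1.0]]
wrist_force: [-0.4, -0.6, -0.1]
gripper_width: 0.996
gripper_force: 0.0
```

```bash
python3 - <<'E'
from h import *
im=capture("wrist"); cv2.imwrite("pics/w6.png",im); np.save("T6.npy",pose())
m=trace("rack_tier","wrist")[0]["mask"]; ys,xs=np.nonzero(m); x0,x1,y0,y1=xs.min(),xs.max(),ys.min(),ys.max(); print(x0,x1,y0,y1)
r=cv2.minAreaRect((onz(np.c_[xs,ys],"wrist",.051)[:,:2]*1000).astype(np.float32)); print("tier",r)
g=cv2.cvtColor(im,6); k=np.zeros_like(g); k[y0+8:y1-8,x0+45:x1-45]=1
b=((g<45)&(k>0)).astype(np.uint8); c=max(cv2.findContours(b,0,2)[0],key=cv2.contourArea)
yy,xx=np.nonzero(b); print("bar",cv2.minAreaRect((onz(np.c_[xx,yy],"wrist",.095)[:,:2]*1000).astype(np.float32)))
# seats: grey discs
h=cv2.cvtColor(im,40).astype(int); d=((h[...,1]<25)&(g>110)&(g<175)).astype(np.uint8)*m.astype(np.uint8)
n,l,s,ce=cv2.connectedComponentsWithStats(d)
for i in range(1,n):
    if s[i,4]>500: print("grey",s[i],onz(ce[i],"wrist",.051).round(4))
m=trace("tier_mat","wrist")[0]["mask"]; ys,xs=np.nonzero(m)
print("mat",cv2.minAreaRect((onz(np.c_[xs,ys],"wrist",.003)[:,:2]*1000).astype(np.float32)))
cv2.imwrite("pics/w6c.png",cv2.resize(im[0:230,90:500],None,fx=1.95,fy=1.95*1.3/1.0,interpolation=cv2.INTER_CUBIC))
go(.577,.2255,.2);go(.577,.2255,.07)
E
```

```text
189 366 66 171
tier ((578.36083984375, 223.6445770263672), (112.29820251464844, 189.38626098632812), 84.82793426513672)
bar ((578.2921142578125, 223.1817169189453), (81.891357421875, 9.178459167480469), 84.66133880615234)
grey [ 193   95   51   52 2088] [[0.6417 0.2187 0.051 ]]
grey [ 313   95   52   52 2095] [[0.5149 0.2303 0.051 ]]
mat ((564.358642578125, 86.69461059570312), (196.8756866455078, 68.79337310791016), 3.9783008098602295)
tx 79.7 ty 1.7 tz 33.3 | now [0.5862 0.3046 0.2333] yaw -95.42 t 13.07
tx 79.7 ty 1.7 tz 163.3 | now [0.5862 0.3046 0.2333] yaw -95.42 t 13.07
```

View pics/w6c.png

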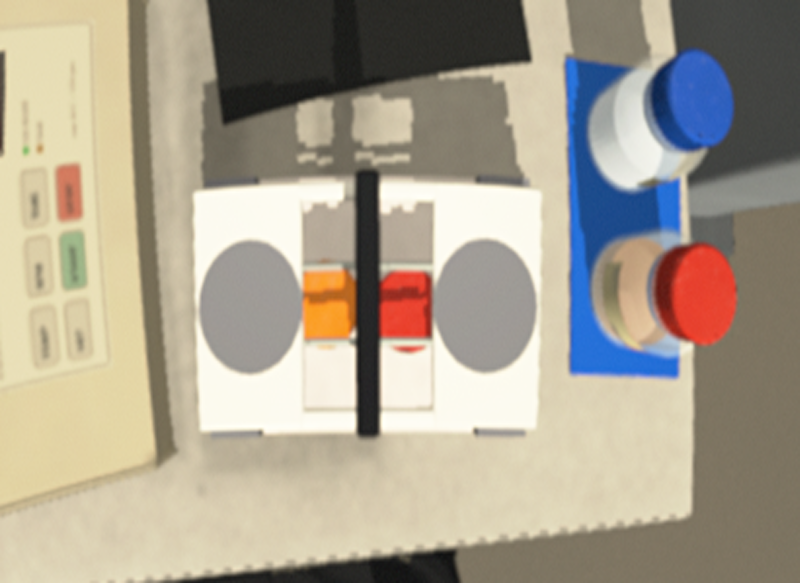

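The crop shows both bottles upright on the blue mat. The two grey seats give the tier's centre as (0.5783, 0.2245) with a yaw of -5.2°. I'll turn the tool half round so the wrist camera stays away from the dust cover, then grip the handle.

{"fn": "servo_tool", "kwargs": {"deltas": [{"tx": 30,"ty": 0,"tz": 20,"ax": 0,"ay": 0,"az": -0.12,"claw": 87},{"tx": 60,"ty": 0,"tz": 30,"ax": 0,"ay": 0,"az": -0.24,"claw": 87},{"tx": 80,"ty": 0,"tz": 30,"ax": 0,"ay": 0,"az": -0.36,"claw": 87},{"tx": 80.5,"ty": 0.3,"tz": 30,"ax": 0,"ay": 0,"az": -0.48,"claw": 87},{"tx": 80.5,"ty": 0.3,"tz": 30,"ax": 0,"ay": 0,"az": -0.6,"claw": 87},{"tx": 80.5,"ty": 0.3,"tz": 30,"ax": 0,"ay": 0,"az": -0.72,"claw": 87},{"tx": 80.5,"ty": 0.3,"tz": 30,"ax": 0,"ay": 0,"az": -0.84,"claw": 87},{"tx": 80.5,"ty": 0.3,"tz": 30,"ax": 0,"ay": 0,"az": -0.96,"claw": 87},{"tx": 80.5,"ty": 0.3,"tz": 30,"ax": 0,"ay": 0,"az": -1.08,"claw": 87},{"tx": 80.5,"ty": 0.3,"tz": 30,"ax": 0,"ay": 0,"az": -1.2,"claw": 87},{"tx": 80.5,"ty": 0.3,"tz": 30,"ax": 0,"ay": 0,"az": -1.32,"claw": 87},{"tx": 80.5,"ty": 0.3,"tz": 30,"ax": 0,"ay": 0,"az": -1.44,"claw": 87}]}}

```text
time_s: 14.07
tcp_pos: [0.5786, 0.2246, 0.2033]
ee_rot: [[0.976, -0.218, 0.0], [-0.218, -0.976, 0.0], [0.0, -0.0, -1.0]]
wrist_force: [-0.3, 0.0, -0.2]
gripper_width: 0.998
gripper_force: 0.0
```

{"fn": "servo_tool", "kwargs": {"deltas": [{"tx": 0,"ty": 0,"tz": 0,"ax": 0,"ay": 0,"az": -0.12,"claw": 87},{"tx": 0,"ty": 0,"tz": 0,"ax": 0,"ay": 0,"az": -0.24,"claw": 87},{"tx": 0,"ty": 0,"tz": 0,"ax": 0,"ay": 0,"az": -0.36,"claw": 87},{"tx": 0,"ty": 0,"tz": 0,"ax": 0,"ay": 0,"az": -0.48,"claw": 87},{"tx": 0,"ty": 0,"tz": 0,"ax": 0,"ay": 0,"az": -0.6,"claw": 87},{"tx": 0,"ty": 0,"tz": 0,"ax": 0,"ay": 0,"az": -0.72,"claw": 87},{"tx": 0,"ty": 0,"tz": 0,"ax": 0,"ay": 0,"az": -0.84,"claw": 87},{"tx": 0,"ty": 0,"tz": 0,"ax": 0,"ay": 0,"az": -0.96,"claw": 87},{"tx": 0,"ty": 0,"tz": 0,"ax": 0,"ay": 0,"az": -1.08,"claw": 87},{"tx": 0,"ty": 0,"tz": 0,"ax": 0,"ay": 0,"az": -1.2,"claw": 87},{"tx": 0,"ty": 0,"tz": 0,"ax": 0,"ay": 0,"az": -1.32,"claw": 87},{"tx": 0,"ty": 0,"tz": 0,"ax": 0,"ay": 0,"az": -1.44,"claw": 87}]}}

```text
time_s: 15.07
tcp_pos: [0.5786, 0.2246, 0.2033]
ee_rot: [[0.343, 0.939, 0.0], [0.939, -0.343, 0.0], [0.0, 0.0, -1.0]]
wrist_force: [-0.2, -0.2, 0.6]
gripper_width: 1.002
gripper_force: 0.0
```

```bash
python3 - <<'E'
from h import *
go(.5783,.2245,.07,84.77); print(sense()["joints"])
E
```

```text
tx -0.3 ty -0.3 tz 133.3 az -0.259 | now [0.5786 0.2246 0.2033] yaw 69.92 t 15.07
[ 3.61356853e+01  2.23808575e+01 -1.86549578e+00  1.80946159e-03
 -6.57370924e+01  1.23787045e+02]
```

{"fn": "servo_tool", "kwargs": {"deltas": [{"tx": 0,"ty": 0,"tz": 30,"ax": 0,"ay": 0,"az": -0.12,"claw": 87},{"tx": 0,"ty": 0,"tz": 50,"ax": 0,"ay": 0,"az": -0.24,"claw": 70},{"tx": 0,"ty": 0,"tz": 60,"ax": 0,"ay": 0,"az": -0.259,"claw": 60},{"tx": 0,"ty": 0,"tz": 90,"ax": 0,"ay": 0,"az": -0.259,"claw": 50},{"tx": 0,"ty": 0,"tz": 120,"ax": 0,"ay": 0,"az": -0.259,"claw": 50},{"tx": 0,"ty": 0,"tz": 131,"ax": 0,"ay": 0,"az": -0.259,"claw": 40},{"tx": 0,"ty": 0,"tz": 133,"ax": 0,"ay": 0,"az": -0.259,"claw": 30},{"tx": 0,"ty": 0,"tz": 133,"ax": 0,"ay": 0,"az": -0.259,"claw": 25},{"tx": 0,"ty": 0,"tz": 133,"ax": 0,"ay": 0,"az": -0.259,"claw": 20},{"tx": 0,"ty": 0,"tz": 133,"ax": 0,"ay": 0,"az": -0.259,"claw": 15},{"tx": 0,"ty": 0,"tz": 133,"ax": 0,"ay": 0,"az": -0.259,"claw": 5},{"tx": 0,"ty": 0,"tz": 133,"ax": 0,"ay": 0,"az": -0.259,"claw": 5}]}}

```text
time_s: 16.07
tcp_pos: [0.5796, 0.2251, 0.0713]
ee_rot: [[0.098, 0.995, 0.002], [0.995, -0.098, 0.001], [0.002, 0.002, -1.0]]
wrist_force: [-1.7, -0.3, 0.7]
gripper_width: 0.25
gripper_force: 0.0
```

{"fn": "servo_tool", "kwargs": {"deltas": [{"tx": 0,"ty": 0,"tz": 0,"ax": 0,"ay": 0,"az": 0,"claw": 5},{"tx": 0,"ty": 0,"tz": 0,"ax": 0,"ay": 0,"az": 0,"claw": 5},{"tx": 0,"ty": 0,"tz": 0,"ax": 0,"ay": 0,"az": 0,"claw": 5},{"tx": 0,"ty": 0,"tz": 0,"ax": 0,"ay": 0,"az": 0,"claw": 5}]}}

```text
time_s: 16.4
tcp_pos: [0.5791, 0.2248, 0.0706]
ee_rot: [[0.097, 0.995, 0.0], [0.995, -0.097, 0.0], [0.0, 0.0, -1.0]]
wrist_force: [-1.9, -0.4, 4.3]
gripper_width: 0.133
gripper_force: 30.0
```

```bash
python3 - <<'E'
from h import *
s=sense(); print(s["gripper_width"]*87,s["gripper_force"],s["wrist_force"],s["moment"])
go(.566,.060,.14,94.2)
E
```

```text
11.607613435445431 29.995823968201876 [-1.9472675  -0.37025845  4.2748856 ] [-0.05176992  0.43964064  0.11400291]
tx -165.3 ty 3.0 tz -69.4 az -0.171 | now [0.5791 0.2248 0.0706] yaw 84.43 t 16.4
```

{"fn": "servo_tool", "kwargs": {"deltas": [{"tx": 0,"ty": 0,"tz": -8,"ax": 0,"ay": 0,"az": 0,"claw": 5},{"tx": 0,"ty": 0,"tz": -18,"ax": 0,"ay": 0,"az": 0,"claw": 5},{"tx": 0,"ty": 0,"tz": -35,"ax": 0,"ay": 0,"az": 0,"claw": 5},{"tx": 0,"ty": 0,"tz": -60,"ax": 0,"ay": 0,"az": 0,"claw": 5},{"tx": -8,"ty": 0,"tz": -70,"ax": 0,"ay": 0,"az": -0.02,"claw": 5},{"tx": -30,"ty": 0,"tz": -70,"ax": 0,"ay": 0,"az": -0.05,"claw": 5},{"tx": -57,"ty": 1,"tz": -70,"ax": 0,"ay": 0,"az": -0.08,"claw": 5},{"tx": -86,"ty": 2,"tz": -70,"ax": 0,"ay": 0,"az": -0.11,"claw": 5},{"tx": -115,"ty": 3,"tz": -70,"ax": 0,"ay": 0,"az": -0.14,"claw": 5},{"tx": -142,"ty": 3,"tz": -70,"ax": 0,"ay": 0,"az": -0.16,"claw": 5},{"tx": -160,"ty": 3,"tz": -70,"ax": 0,"ay": 0,"az": -0.171,"claw": 5},{"tx": -165,"ty": 3,"tz": -70,"ax": 0,"ay": 0,"az": -0.171,"claw": 5}]}}

```text
time_s: 17.4
tcp_pos: [0.5647, 0.0574, 0.1401]
ee_rot: [[-0.07, 0.998, -0.002], [0.998, 0.07, -0.001], [-0.0, -0.002, -1.0]]
wrist_force: [0.8, -0.3, -3.1]
gripper_width: 0.136
gripper_force: 30.0
```

{"fn": "servo_tool", "kwargs": {"deltas": [{"tx": 0,"ty": 0,"tz": 0,"ax": 0,"ay": 0,"az": 0,"claw": 5},{"tx": 0,"ty": 0,"tz": 15,"ax": 0,"ay": 0,"az": 0,"claw": 5},{"tx": 0,"ty": 0,"tz": 35,"ax": 0,"ay": 0,"az": 0,"claw": 5},{"tx": 0,"ty": 0,"tz": 50,"ax": 0,"ay": 0,"az": 0,"claw": 5},{"tx": 0,"ty": 0,"tz": 55,"ax": 0,"ay": 0,"az": 0,"claw": 5},{"tx": 0,"ty": 0,"tz": 55,"ax": 0,"ay": 0,"az": 0,"claw": 5}]}}

```text
time_s: 17.9
tcp_pos: [0.5651, 0.0608, 0.0835]
ee_rot: [[-0.074, 0.997, -0.003], [0.997, 0.074, -0.001], [-0.001, -0.003, -1.0]]
wrist_force: [-0.1, 1.1, -3.5]
gripper_width: 0.13
gripper_force: 30.0
```

```bash
python3 - <<'E'
from h import *
im=capture("scene"); cv2.imwrite("pics/s1.png",im); im2=capture("side")
s=sense(); print(s["gripper_width"]*87,s["gripper_force"],s["wrist_force"],s["moment"])
a=cv2.resize(im[130:260,120:300],(420,300)); b=cv2.resize(im2[200:360,130:340],(380,300))
cv2.imwrite("pics/c1.png",np.hstack([a,b]))
go(.566,.060,.0636,94.2)
E
```

```text
11.64431810270355 29.992508925497532 [ 0.18713773 -0.82429452 -2.94208766] [-0.06685402 -0.1738954  -0.00357802]
tx -0.9 ty -0.8 tz 22.0 az 0.001 | now [0.5667 0.061  0.0856] yaw 94.27 t 18.0
```

View pics/c1.png

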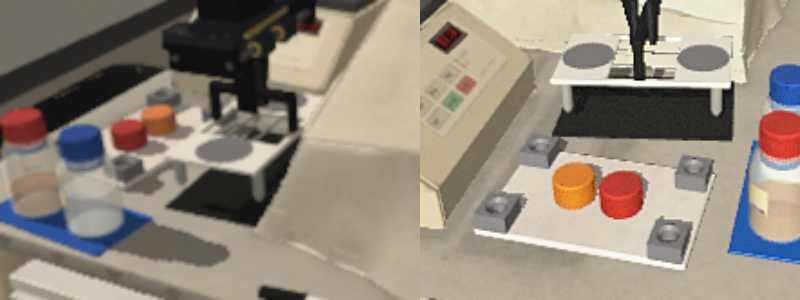

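The crops show the tier held level over the black mat, the open sockets, and both caps on the base, orange left and red right. I'll set it down.

{"fn": "servo_tool", "kwargs": {"deltas": [{"tx": -0.5,"ty": -0.5,"tz": 10,"ax": 0,"ay": 0,"az": 0,"claw": 5},{"tx": -0.5,"ty": -0.5,"tz": 17,"ax": 0,"ay": 0,"az": 0,"claw": 5},{"tx": -0.5,"ty": -0.5,"tz": 19.5,"ax": 0,"ay": 0,"az": 0,"claw": 5},{"tx": -0.5,"ty": -0.5,"tz": 20.5,"ax": 0,"ay": 0,"az": 0,"claw": 5},{"tx": -0.5,"ty": -0.5,"tz": 21.5,"ax": 0,"ay": 0,"az": 0,"claw": 5},{"tx": -0.5,"ty": -0.5,"tz": 22,"ax": 0,"ay": 0,"az": 0,"claw": 5},{"tx": -0.5,"ty": -0.5,"tz": 22,"ax": 0,"ay": 0,"az": 0,"claw": 5}]}}

```text
time_s: 18.58
tcp_pos: [0.5655, 0.0596, 0.0636]
ee_rot: [[-0.073, 0.997, 0.0], [0.997, 0.073, -0.0], [-0.0, 0.0, -1.0]]
wrist_force: [-2.3, -0.5, 1.6]
gripper_width: 0.133
gripper_force: 30.0
```

```bash
python3 - <<'E'
from h import *
s=sense(); print(s["gripper_width"]*87,s["gripper_force"],s["wrist_force"],s["moment"])
go(.566,.060,.0636,94.2)
go(.60,.13,.25,175)
E
```

```text
11.60354489383291 29.993134550750256 [-2.34490469 -0.45863397  1.56598357] [-0.20238123  0.43705198 -0.0123576 ]
tx 0.4 ty 0.5 tz 0.0 az 0.000 | now [0.5655 0.0596 0.0636] yaw 94.21 t 18.58
tx 67.7 ty 39.7 tz -186.3 az -1.410 | now [0.5655 0.0596 0.0636] yaw 94.21 t 18.58
```

{"fn": "servo_tool", "kwargs": {"deltas": [{"tx": 0,"ty": 0,"tz": 0,"ax": 0,"ay": 0,"az": 0,"claw": 40},{"tx": 0,"ty": 0,"tz": 0,"ax": 0,"ay": 0,"az": 0,"claw": 60},{"tx": 0,"ty": 0,"tz": 0,"ax": 0,"ay": 0,"az": 0,"claw": 60},{"tx": 0,"ty": 0,"tz": -25,"ax": 0,"ay": 0,"az": 0,"claw": 60},{"tx": 0,"ty": 0,"tz": -60,"ax": 0,"ay": 0,"az": 0,"claw": 80},{"tx": 0,"ty": 0,"tz": -100,"ax": 0,"ay": 0,"az": 0.1,"claw": 87},{"tx": 20,"ty": 0,"tz": -140,"ax": 0,"ay": 0,"az": 0.22,"claw": 87},{"tx": 50,"ty": -10,"tz": -165,"ax": 0,"ay": 0,"az": 0.34,"claw": 87},{"tx": 85,"ty": -16,"tz": -186,"ax": 0,"ay": 0,"az": 0.46,"claw": 87},{"tx": 120,"ty": -24,"tz": -186,"ax": 0,"ay": 0,"az": 0.58,"claw": 87},{"tx": 150,"ty": -30,"tz": -186,"ax": 0,"ay": 0,"az": 0.7,"claw": 87},{"tx": 173,"ty": -33,"tz": -186,"ax": 0,"ay": 0,"az": 0.82,"claw": 87}]}}

```text
time_s: 19.58
tcp_pos: [0.5193, 0.2323, 0.2502]
ee_rot: [[0.682, 0.731, 0.002], [0.731, -0.682, 0.002], [0.003, 0.0, -1.0]]
wrist_force: [0.5, 0.3, 0.2]
gripper_width: 0.947
gripper_force: 0.0
```

{"fn": "servo_tool", "kwargs": {"deltas": [{"tx": 0,"ty": 0,"tz": 0,"ax": 0,"ay": 0,"az": 0.12,"claw": 87},{"tx": 0,"ty": 0,"tz": 0,"ax": 0,"ay": 0,"az": 0.24,"claw": 87},{"tx": 0,"ty": 0,"tz": 0,"ax": 0,"ay": 0,"az": 0.36,"claw": 87},{"tx": 0,"ty": 0,"tz": 0,"ax": 0,"ay": 0,"az": 0.48,"claw": 87},{"tx": 0,"ty": 0,"tz": 0,"ax": 0,"ay": 0,"az": 0.6,"claw": 87},{"tx": 0,"ty": 0,"tz": 0,"ax": 0,"ay": 0,"az": 0.72,"claw": 87},{"tx": 0,"ty": 0,"tz": 0,"ax": 0,"ay": 0,"az": 0.84,"claw": 87},{"tx": 0,"ty": 0,"tz": 0,"ax": 0,"ay": 0,"az": 0.913,"claw": 87},{"tx": 0,"ty": 0,"tz": 0,"ax": 0,"ay": 0,"az": 0.913,"claw": 87},{"tx": 0,"ty": 0,"tz": 0,"ax": 0,"ay": 0,"az": 0.913,"claw": 87}]}}

```text
time_s: 20.42
tcp_pos: [0.5201, 0.2299, 0.2492]
ee_rot: [[0.996, -0.087, 0.001], [-0.087, -0.996, 0.0], [0.001, -0.001, -1.0]]
wrist_force: [-0.4, 0.1, -0.6]
gripper_width: 1.0
gripper_force: 0.0
```

```bash
python3 - <<'E'
from h import *
im=capture("wrist"); cv2.imwrite("pics/w7.png",im); np.save("T7.npy",pose())
for l,hu in [("orange_cap",12),("red_cap",0)]:
    t=trace(l,"wrist")
    if not t: print("no",l);continue
    ys,xs=np.nonzero(t[0]["mask"]); r=(int(xs.min()),int(ys.min()),int(xs.max()),int(ys.max())); print(l,r,t[0]["confidence"])
    P=onz(np.c_[xs,ys],"wrist",.032)[:,:2]*1000
    print("mask",cv2.minEnclosingCircle(P.astype(np.float32)))
    print("col",blob(im,"wrist",.032,hu,(r[0]-4,r[1]-4,r[2]+4,r[3]+4)))
print(pose()@np.array(calibration("wrist")["hand_eye"])[:,3])
go(.6,.222,.2,-5.2)
E
```

```text
orange_cap (261, 100, 295, 133) 0.69
mask ((601.8832397460938, 222.31532287597656), 20.31571388244629)
col (((601.4893188476562, 221.872314453125), 19.127389907836914), ((601.5848999023438, 221.93206787109375), (36.87149429321289, 37.470664978027344), 18.039142608642578))
red_cap (260, 140, 292, 172) 0.87
mask ((555.9310913085938, 228.51699829101562), 20.212432861328125)
col (((555.5933837890625, 228.56509399414062), 19.241863250732422), ((555.5575561523438, 228.42062377929688), (37.04955291748047, 37.6304931640625), 63.441917419433594))
[0.59937736 0.22197618 0.41157149 1.        ]
tx 80.4 ty 0.8 tz 49.1 az 0.003 | now [0.5199 0.2298 0.2491] yaw -5.02 t 20.57
```

View pics/w7.png

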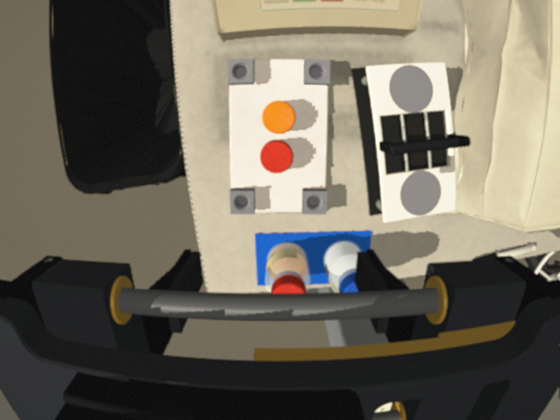

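The view shows the orange cap at (279,117) and the red at (277,157), with the tier standing on the black mat. Now I'll grasp the orange cap across y.

{"fn": "servo_tool", "kwargs": {"deltas": [{"tx": 30,"ty": 0.5,"tz": 30,"ax": 0,"ay": 0,"az": 0.003,"claw": 87},{"tx": 65,"ty": 0.5,"tz": 45,"ax": 0,"ay": 0,"az": 0.003,"claw": 87},{"tx": 82,"ty": 0.5,"tz": 75,"ax": 0,"ay": 0,"az": 0.003,"claw": 87},{"tx": 82,"ty": 0.5,"tz": 115,"ax": 0,"ay": 0,"az": 0.003,"claw": 87},{"tx": 82,"ty": 0.5,"tz": 155,"ax": 0,"ay": 0,"az": 0.003,"claw": 87},{"tx": 82,"ty": 0.5,"tz": 190,"ax": 0,"ay": 0,"az": 0.003,"claw": 87},{"tx": 82,"ty": 0.5,"tz": 215,"ax": 0,"ay": 0,"az": 0.003,"claw": 80},{"tx": 82,"ty": 0.5,"tz": 230,"ax": 0,"ay": 0,"az": 0.003,"claw": 75},{"tx": 82,"ty": 0.5,"tz": 235,"ax": 0,"ay": 0,"az": 0.003,"claw": 70},{"tx": 82,"ty": 0.5,"tz": 236,"ax": 0,"ay": 0,"az": 0.003,"claw": 60},{"tx": 82,"ty": 0.5,"tz": 236,"ax": 0,"ay": 0,"az": 0.003,"claw": 50},{"tx": 82,"ty": 0.5,"tz": 236,"ax": 0,"ay": 0,"az": 0.003,"claw": 30}]}}

```text
time_s: 21.57
tcp_pos: [0.6026, 0.2227, 0.0147]
ee_rot: [[0.996, -0.091, 0.003], [-0.091, -0.996, 0.002], [0.003, -0.002, -1.0]]
wrist_force: [0.4, -0.7, 0.8]
gripper_width: 0.662
gripper_force: 0.0
```

{"fn": "servo_tool", "kwargs": {"deltas": [{"tx": 0,"ty": 0,"tz": 0,"ax": 0,"ay": 0,"az": 0,"claw": 30},{"tx": 0,"ty": 0,"tz": 0,"ax": 0,"ay": 0,"az": 0,"claw": 30},{"tx": 0,"ty": 0,"tz": 0,"ax": 0,"ay": 0,"az": 0,"claw": 30}]}}

```text
time_s: 21.82
tcp_pos: [0.6019, 0.2223, 0.0141]
ee_rot: [[0.996, -0.092, 0.002], [-0.092, -0.996, 0.001], [0.002, -0.001, -1.0]]
wrist_force: [-1.0, -0.0, 3.0]
gripper_width: 0.435
gripper_force: 8.5
```

```bash
python3 - <<'E'
from h import *
s=sense(); print(s["gripper_width"]*87,s["gripper_force"],s["wrist_force"],s["joints"])
go(.34,.2,.2);go(.34,-.30,.2)
capture("scene"); c,T=cam("scene")
for l in ["dish","orange_cap","red_cap"]:
    for t in trace(l,"scene")[:1]:
        ys,xs=np.nonzero(t["mask"]); P=onz(np.c_[xs,ys],"scene",.008)[:,:2]*1000
        print(l,t["confidence"],cv2.minAreaRect(P.astype(np.float32)),cv2.minEnclosingCircle(P.astype(np.float32)))
E
```

```text
37.845068497686796 8.514846015314106 [-0.99305817 -0.04565595  3.03008781] [ 3.46930328e+01  3.52314876e+01 -1.03952006e+01  4.52934110e-03
 -4.42627244e+01  5.00515811e+01]
tx -258.5 ty 46.0 tz -186.4 | now [0.6019 0.2223 0.0141] yaw -5.25 t 21.82
tx -212.7 ty 543.9 tz -186.9 | now [0.6019 0.2223 0.0141] yaw -5.25 t 21.82
dish 0.79 ((489.6773681640625, -391.41070556640625), (98.7189712524414, 101.20631408691406), 67.0706787109375) ((489.97900390625, -393.19140625), 52.19573211669922)
orange_cap 0.56 ((619.4109497070312, 245.09030151367188), (91.02460479736328, 27.108354568481445), 40.447601318359375) ((621.317626953125, 242.8535614013672), 45.656986236572266)
red_cap 0.58 ((578.3682250976562, 248.78057861328125), (79.81723022460938, 35.461143493652344), 38.616798400878906) ((580.9000244140625, 245.61099243164062), 40.3305778503418)
```

{"fn": "servo_tool", "kwargs": {"deltas": [{"tx": 0,"ty": 0,"tz": 0,"ax": 0,"ay": 0,"az": 0,"claw": 30},{"tx": 0,"ty": 0,"tz": -20,"ax": 0,"ay": 0,"az": 0,"claw": 30},{"tx": 0,"ty": 0,"tz": -60,"ax": 0,"ay": 0,"az": 0.1,"claw": 30},{"tx": 0,"ty": 0,"tz": -100,"ax": 0,"ay": 0,"az": 0.22,"claw": 30},{"tx": -10,"ty": 5,"tz": -140,"ax": 0,"ay": 0,"az": 0.34,"claw": 30},{"tx": -30,"ty": 13,"tz": -170,"ax": 0,"ay": 0,"az": 0.46,"claw": 30},{"tx": -60,"ty": 25,"tz": -186,"ax": 0,"ay": 0,"az": 0.58,"claw": 30},{"tx": -95,"ty": 39,"tz": -186,"ax": 0,"ay": 0,"az": 0.7,"claw": 30},{"tx": -130,"ty": 53,"tz": -186,"ax": 0,"ay": 0,"az": 0.82,"claw": 30},{"tx": -165,"ty": 67,"tz": -186,"ax": 0,"ay": 0,"az": 0.94,"claw": 30},{"tx": -200,"ty": 80,"tz": -186,"ax": 0,"ay": 0,"az": 1.06,"claw": 30},{"tx": -234,"ty": 94,"tz": -186,"ax": 0,"ay": 0,"az": 1.18,"claw": 30}]}}

```text
time_s: 23.02
tcp_pos: [0.358, 0.1488, 0.1984]
ee_rot: [[0.288, -0.958, -0.001], [-0.958, -0.288, -0.0], [0.0, 0.001, -1.0]]
wrist_force: [-0.4, 0.3, 0.4]
gripper_width: 0.434
gripper_force: 30.0
```

{"fn": "servo_tool", "kwargs": {"deltas": [{"tx": 0,"ty": 0,"tz": 0,"ax": 0,"ay": 0,"az": 0.12,"claw": 30},{"tx": 0,"ty": 0,"tz": 0,"ax": 0,"ay": 0,"az": 0.24,"claw": 30},{"tx": 0,"ty": 0,"tz": 0,"ax": 0,"ay": 0,"az": 0.36,"claw": 30},{"tx": 0,"ty": 0,"tz": 0,"ax": 0,"ay": 0,"az": 0.48,"claw": 30},{"tx": 0,"ty": 0,"tz": 0,"ax": 0,"ay": 0,"az": 0.6,"claw": 30},{"tx": 0,"ty": 0,"tz": 0,"ax": 0,"ay": 0,"az": 0.72,"claw": 30},{"tx": 0,"ty": 0,"tz": 0,"ax": 0,"ay": 0,"az": 0.84,"claw": 30},{"tx": 0,"ty": 0,"tz": 0,"ax": 0,"ay": 0,"az": 0.96,"claw": 30},{"tx": 0,"ty": 0,"tz": 0,"ax": 0,"ay": 0,"az": 1.08,"claw": 30},{"tx": 0,"ty": 0,"tz": 0,"ax": 0,"ay": 0,"az": 1.2,"claw": 30},{"tx": 0,"ty": 0,"tz": 0,"ax": 0,"ay": 0,"az": 1.32,"claw": 30},{"tx": 0,"ty": 0,"tz": 0,"ax": 0,"ay": 0,"az": 1.44,"claw": 30}]}}

```text
time_s: 24.02
tcp_pos: [0.3595, 0.1496, 0.1987]
ee_rot: [[-0.912, -0.411, -0.001], [-0.411, 0.912, -0.0], [0.001, 0.0, -1.0]]
wrist_force: [-0.7, 0.5, 0.0]
gripper_width: 0.434
gripper_force: 30.0
```

```bash
python3 - <<'E'
from h import *
s=sense(); print(s["gripper_width"]*87,s["gripper_force"],s["wrist_force"],s["joints"])
print(onz([[243,235],[320,252],[335,247],[375,215],[390,195]],"scene",0).round(3))
for p in [(.353,.12,.2),(.353,0,.2),(.353,-.15,.2),(.353,-.3,.2)]: go(*p,-182)
E
```

```text
37.77414886385062 29.965049772290513 [-0.66048032  0.51875056  0.0250066 ] [ 4.68044172e+01 -4.40652533e-01 -3.19282922e+01 -2.10995592e-02
 -5.85391271e+01 -1.12521537e+02]
[[ 0.465 -0.038  0.   ]
 [ 0.478 -0.219  0.   ]
 [ 0.509 -0.242  0.   ]
 [ 0.679 -0.287  0.   ]
 [ 0.802 -0.297  0.   ]]
tx 18.1 ty -24.3 tz -1.3 az 0.459 | now [0.3595 0.1496 0.1987] yaw -155.73 t 24.02
tx 67.5 ty -133.7 tz -1.3 az 0.459 | now [0.3595 0.1496 0.1987] yaw -155.73 t 24.02
tx 129.1 ty -270.4 tz -1.3 az 0.459 | now [0.3595 0.1496 0.1987] yaw -155.73 t 24.02
tx 190.8 ty -407.2 tz -1.3 az 0.459 | now [0.3595 0.1496 0.1987] yaw -155.73 t 24.02
```

{"fn": "servo_tool", "kwargs": {"deltas": [{"tx": 4,"ty": -5,"tz": -1,"ax": 0,"ay": 0,"az": 0.12,"claw": 30},{"tx": 10,"ty": -14,"tz": -1,"ax": 0,"ay": 0,"az": 0.24,"claw": 30},{"tx": 18,"ty": -24,"tz": -1,"ax": 0,"ay": 0,"az": 0.36,"claw": 30},{"tx": 30,"ty": -51,"tz": -1,"ax": 0,"ay": 0,"az": 0.459,"claw": 30},{"tx": 42,"ty": -78,"tz": -1,"ax": 0,"ay": 0,"az": 0.459,"claw": 30},{"tx": 55,"ty": -106,"tz": -1,"ax": 0,"ay": 0,"az": 0.459,"claw": 30},{"tx": 68,"ty": -134,"tz": -1,"ax": 0,"ay": 0,"az": 0.459,"claw": 30},{"tx": 83,"ty": -168,"tz": -1,"ax": 0,"ay": 0,"az": 0.459,"claw": 30},{"tx": 98,"ty": -202,"tz": -1,"ax": 0,"ay": 0,"az": 0.459,"claw": 30},{"tx": 113,"ty": -236,"tz": -1,"ax": 0,"ay": 0,"az": 0.459,"claw": 30},{"tx": 129,"ty": -270,"tz": -1,"ax": 0,"ay": 0,"az": 0.459,"claw": 30},{"tx": 144,"ty": -304,"tz": -1,"ax": 0,"ay": 0,"az": 0.459,"claw": 30}]}}

```text
time_s: 25.02
tcp_pos: [0.3548, -0.1883, 0.2]
ee_rot: [[-1.0, 0.029, 0.001], [0.029, 1.0, 0.0], [-0.0, 0.0, -1.0]]
wrist_force: [1.3, 0.5, -1.1]
gripper_width: 0.427
gripper_force: 30.0
```

```bash
python3 - <<'E'
from h import *
s=sense(); print(s["joints"],s["wrist_force"])
for p in [(.353,-.34,.2),(.49,-.392,.2),(.49,-.392,.011)]: go(*p,-182)
E
```

```text
[-4.52927865e+00  8.08379174e-01 -3.04663800e+01 -2.11330510e-02
 -5.86977409e+01 -8.71433624e+01] [ 1.34596877  0.47816066 -1.06177959]
tx -2.6 ty -151.7 tz -0.1 az 0.006 | now [ 0.3548 -0.1883  0.2   ] yaw 178.32 t 25.02
tx -141.1 ty -199.6 tz -0.0 az 0.006 | now [ 0.3548 -0.1883  0.2   ] yaw 178.32 t 25.02
tx -141.0 ty -199.7 tz 189.0 az 0.006 | now [ 0.3548 -0.1883  0.2   ] yaw 178.32 t 25.02
```

{"fn": "servo_tool", "kwargs": {"deltas": [{"tx": 0,"ty": -35,"tz": 0,"ax": 0,"ay": 0,"az": 0,"claw": 30},{"tx": -1,"ty": -72,"tz": 0,"ax": 0,"ay": 0,"az": 0,"claw": 30},{"tx": -3,"ty": -110,"tz": 0,"ax": 0,"ay": 0,"az": 0,"claw": 30},{"tx": -10,"ty": -148,"tz": 0,"ax": 0,"ay": 0,"az": 0,"claw": 30},{"tx": -35,"ty": -175,"tz": 0,"ax": 0,"ay": 0,"az": 0,"claw": 30},{"tx": -68,"ty": -188,"tz": 10,"ax": 0,"ay": 0,"az": 0,"claw": 30},{"tx": -100,"ty": -195,"tz": 25,"ax": 0,"ay": 0,"az": 0,"claw": 30},{"tx": -128,"ty": -199,"tz": 50,"ax": 0,"ay": 0,"az": 0,"claw": 30},{"tx": -141,"ty": -199.5,"tz": 85,"ax": 0,"ay": 0,"az": 0,"claw": 30},{"tx": -141,"ty": -199.5,"tz": 120,"ax": 0,"ay": 0,"az": 0,"claw": 30},{"tx": -141,"ty": -199.5,"tz": 140,"ax": 0,"ay": 0,"az": 0,"claw": 30},{"tx": -141,"ty": -199.5,"tz": 150,"ax": 0,"ay": 0,"az": 0,"claw": 30}]}}

```text
time_s: 26.02
tcp_pos: [0.4955, -0.3995, 0.0542]
ee_rot: [[-1.0, 0.026, 0.011], [0.026, 1.0, -0.015], [-0.011, -0.015, -1.0]]
wrist_force: [-2.5, -30.5, 24.0]
gripper_width: 0.43
gripper_force: 30.0
```

```bash
python3 - <<'E'
from h import *
capture("scene")
for l in ["dish","orange_cap"]:
    for t in trace(l,"scene")[:2]:
        ys,xs=np.nonzero(t["mask"]); P=onz(np.c_[xs,ys],"scene",.008 if l=="dish" else .06)[:,:2]*1000
        print(l,t["confidence"],cv2.minAreaRect(P.astype(np.float32))[:2])
s=sense(); print(s["wrist_force"])
go(.49,-.392,.0103,178.2)
E
```

```text
dish 0.8 ((488.87591552734375, -391.415771484375), (97.90411376953125, 97.7912826538086))
orange_cap 0.78 ((496.0804443359375, -399.6368713378906), (69.87364959716797, 36.653541564941406))
[  1.92285017 -29.85409989  -0.49605127]
tx 6.2 ty 8.2 tz 43.4 az 0.003 | now [ 0.4954 -0.3997  0.0539] yaw 178.37 t 26.17
```

There's a 30 N sideways push, so the gripper body is probably leaning on the cover. I'll back off away from it.

{"fn": "servo_tool", "kwargs": {"deltas": [{"tx": 0,"ty": -20,"tz": 0,"ax": 0,"ay": 0,"az": 0,"claw": 30},{"tx": 0,"ty": -40,"tz": -5,"ax": 0,"ay": 0,"az": 0,"claw": 30},{"tx": 0,"ty": -45,"tz": -5,"ax": 0,"ay": 0,"az": 0,"claw": 30},{"tx": 0,"ty": -45,"tz": -5,"ax": 0,"ay": 0,"az": 0,"claw": 30}]}}

```text
time_s: 26.5
tcp_pos: [0.489, -0.4362, 0.0545]
ee_rot: [[-1.0, 0.031, 0.0], [0.031, 1.0, 0.0], [-0.0, 0.0, -1.0]]
wrist_force: [-0.6, 0.6, -0.0]
gripper_width: 0.434
gripper_force: 30.0
```

```bash
python3 - <<'E'
from h import *
s=sense(); print(s["wrist_force"],s["joints"])
go(.49,-.392,.0103,178.2)
a=capture("scene"); b=capture("side"); print(len(trace("orange_cap","scene")))
cv2.imwrite("pics/s3.png",cv2.resize(a[80:340,230:540],(775,600)))
E
```

```text
[-0.58593239  0.5741819  -0.02802532] [-2.76202423e+01  3.35177527e+01 -6.39160244e+00 -8.64550733e-03
 -5.00891321e+01 -6.41726668e+01]
tx 0.4 ty 44.2 tz 44.2 az 0.000 | now [ 0.489  -0.4362  0.0545] yaw 178.20 t 26.5
1
```

View pics/s3.png

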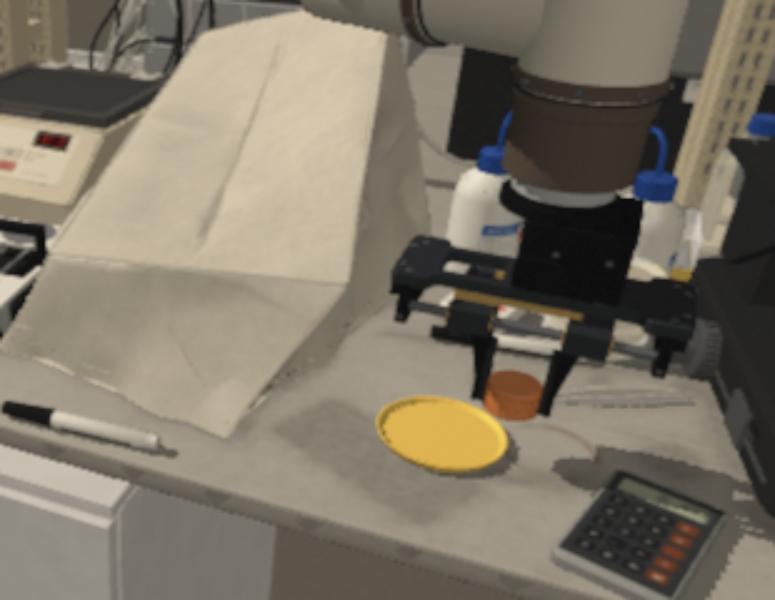

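The gripper is clear now, with the cap still held next to the dish. I'll turn it 90° so its narrow side faces the cover, then lower.

{"fn": "servo_tool", "kwargs": {"deltas": [{"tx": 0,"ty": -5,"tz": -20,"ax": 0,"ay": 0,"az": -0.12,"claw": 30},{"tx": 0,"ty": -5,"tz": -30,"ax": 0,"ay": 0,"az": -0.24,"claw": 30},{"tx": 0,"ty": -5,"tz": -30,"ax": 0,"ay": 0,"az": -0.36,"claw": 30},{"tx": 0,"ty": -5,"tz": -30,"ax": 0,"ay": 0,"az": -0.48,"claw": 30},{"tx": 0,"ty": -5,"tz": -30,"ax": 0,"ay": 0,"az": -0.6,"claw": 30},{"tx": 0,"ty": -5,"tz": -30,"ax": 0,"ay": 0,"az": -0.72,"claw": 30},{"tx": 0,"ty": -5,"tz": -30,"ax": 0,"ay": 0,"az": -0.84,"claw": 30},{"tx": 0,"ty": -5,"tz": -30,"ax": 0,"ay": 0,"az": -0.96,"claw": 30},{"tx": 0,"ty": -5,"tz": -30,"ax": 0,"ay": 0,"az": -1.08,"claw": 30},{"tx": 0,"ty": -5,"tz": -30,"ax": 0,"ay": 0,"az": -1.2,"claw": 30},{"tx": 0,"ty": -5,"tz": -30,"ax": 0,"ay": 0,"az": -1.32,"claw": 30},{"tx": 0,"ty": -5,"tz": -30,"ax": 0,"ay": 0,"az": -1.44,"claw": 30}]}}

```text
time_s: 27.65
tcp_pos: [0.4894, -0.4386, 0.0847]
ee_rot: [[-0.152, -0.988, -0.001], [-0.988, 0.152, 0.001], [-0.001, 0.001, -1.0]]
wrist_force: [0.8, 0.2, -0.6]
gripper_width: 0.428
gripper_force: 30.0
```

```bash
python3 - <<'E'
from h import *
s=sense(); print(s["wrist_force"],s["joints"])
go(.49,-.392,.0103,-95)
E
```

```text
[ 0.81164324  0.18631284 -0.62152536] [-2.77998020e+01  3.18000842e+01 -4.46246539e+00 -1.87763096e-02
 -5.37921321e+01  1.90689613e+01]
tx -46.1 ty 6.4 tz 74.4 az -0.065 | now [ 0.4894 -0.4386  0.0847] yaw -98.74 t 27.65
```

{"fn": "servo_tool", "kwargs": {"deltas": [{"tx": -15,"ty": 2,"tz": 0,"ax": 0,"ay": 0,"az": -0.065,"claw": 30},{"tx": -32,"ty": 4,"tz": 0,"ax": 0,"ay": 0,"az": -0.065,"claw": 30},{"tx": -44,"ty": 6,"tz": 15,"ax": 0,"ay": 0,"az": -0.065,"claw": 30},{"tx": -46,"ty": 6.5,"tz": 35,"ax": 0,"ay": 0,"az": -0.065,"claw": 30},{"tx": -46,"ty": 6.5,"tz": 55,"ax": 0,"ay": 0,"az": -0.065,"claw": 30},{"tx": -46,"ty": 6.5,"tz": 67,"ax": 0,"ay": 0,"az": -0.065,"claw": 30},{"tx": -46,"ty": 6.5,"tz": 71,"ax": 0,"ay": 0,"az": -0.065,"claw": 30},{"tx": -46,"ty": 6.5,"tz": 73,"ax": 0,"ay": 0,"az": -0.065,"claw": 30},{"tx": -46,"ty": 6.5,"tz": 74,"ax": 0,"ay": 0,"az": -0.065,"claw": 30},{"tx": -46,"ty": 6.5,"tz": 74,"ax": 0,"ay": 0,"az": -0.065,"claw": 30}]}}

```text
time_s: 28.48
tcp_pos: [0.4908, -0.3939, 0.0117]
ee_rot: [[-0.095, -0.996, 0.001], [-0.996, 0.095, -0.001], [0.001, -0.001, -1.0]]
wrist_force: [0.3, 0.5, -0.1]
gripper_width: 0.435
gripper_force: 30.0
```

```bash
python3 - <<'E'
from h import *
s=sense(); print(s["wrist_force"],s["gripper_width"]*87)
go(.49,-.392,.0103,-95)
capture("scene")
for l in ["dish","orange_cap"]:
    for t in trace(l,"scene")[:1]:
        ys,xs=np.nonzero(t["mask"]); print(l,xs.min(),xs.max(),ys.min(),ys.max())
E
```

```text
[ 0.32301391  0.49596799 -0.0506197 ] 37.802938785355366
tx -1.8 ty 1.0 tz 1.4 az -0.008 | now [ 0.4908 -0.3939  0.0117] yaw -95.44 t 28.48
dish 380 432 256 284
```

{"fn": "servo_tool", "kwargs": {"deltas": [{"tx": 0,"ty": 0,"tz": 1,"ax": 0,"ay": 0,"az": 0,"claw": 30},{"tx": 0,"ty": 0,"tz": 1.5,"ax": 0,"ay": 0,"az": 0,"claw": 30},{"tx": 0,"ty": 0,"tz": 1.5,"ax": 0,"ay": 0,"az": 0,"claw": 30},{"tx": 0,"ty": 0,"tz": 1.5,"ax": 0,"ay": 0,"az": 0,"claw": 45},{"tx": 0,"ty": 0,"tz": 1,"ax": 0,"ay": 0,"az": 0,"claw": 50},{"tx": 0,"ty": 0,"tz": 0,"ax": 0,"ay": 0,"az": 0,"claw": 52},{"tx": 0,"ty": 0,"tz": -25,"ax": 0,"ay": 0,"az": 0,"claw": 55},{"tx": 0,"ty": 0,"tz": -60,"ax": 0,"ay": 0,"az": 0,"claw": 80},{"tx": 20,"ty": 0,"tz": -100,"ax": 0,"ay": 0,"az": 0.12,"claw": 87},{"tx": 40,"ty": 0,"tz": -140,"ax": 0,"ay": 0,"az": 0.24,"claw": 87},{"tx": 50,"ty": 0,"tz": -180,"ax": 0,"ay": 0,"az": 0.36,"claw": 87},{"tx": 50,"ty": 0,"tz": -190,"ax": 0,"ay": 0,"az": 0.48,"claw": 87}]}}

```text
time_s: 29.63
tcp_pos: [0.487, -0.4469, 0.208]
ee_rot: [[-0.549, -0.835, 0.008], [-0.835, 0.549, -0.008], [0.002, -0.011, -1.0]]
wrist_force: [1.1, -0.9, 1.7]
gripper_width: 0.924
gripper_force: 0.0
```

```bash
python3 - <<'E'
from h import *
s=sense(); print(s["wrist_force"],s["joints"])
im=capture("scene")
for l in ["dish","orange_cap"]:
    for t in trace(l,"scene")[:1]:
        ys,xs=np.nonzero(t["mask"]); P=onz(np.c_[xs,ys],"scene",.006 if l=="dish" else .016)[:,:2]*1000
        print(l,t["confidence"],cv2.minAreaRect(P.astype(np.float32))[:2],xs.min(),xs.max(),ys.min(),ys.max())
cv2.imwrite("pics/s4.png",cv2.resize(im[230:300,350:460],(660,420)))
for p in [(.355,-.34,.2),(.352,-.15,.2),(.352,0.05,.2)]: go(*p,-178)
E
```

```text
[ 1.12884039 -0.92594702  1.7042533 ] [-28.48181771  25.76319655   4.15363864   0.16812654 -67.77371181
  -4.9126534 ]
dish 0.92 ((493.90374755859375, -390.7380676269531), (99.87905883789062, 102.30730438232422)) 379 432 251 284
orange_cap 0.91 ((492.88836669921875, -394.550048828125), (69.38785552978516, 39.66176986694336)) 397 418 254 274
tx -16.0 ty 166.3 tz 2.1 az 0.961 | now [ 0.4858 -0.4439  0.2027] yaw -122.93 t 29.78
tx -173.9 ty 272.1 tz 1.8 az 0.961 | now [ 0.4858 -0.4439  0.2027] yaw -122.93 t 29.78
tx -341.7 ty 380.8 tz 1.5 az 0.961 | now [ 0.4858 -0.4439  0.2027] yaw -122.93 t 29.78
```

View pics/s4.png

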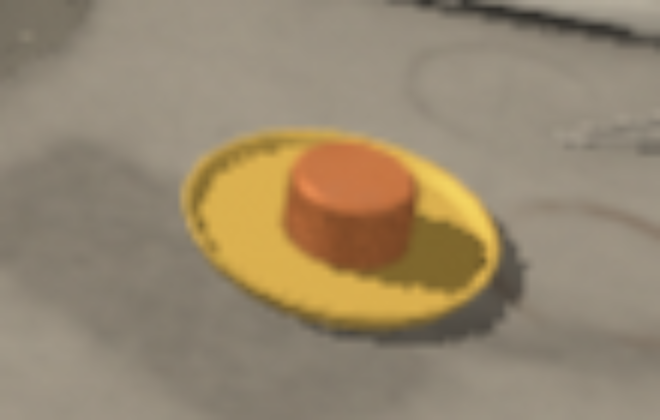

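The cap lies flat in the dish, at about (350,205) in the crop. Now I'll return round the front of the cover.

{"fn": "servo_tool", "kwargs": {"deltas": [{"tx": 8,"ty": 33,"tz": 0,"ax": 0,"ay": 0,"az": 0.12,"claw": 87},{"tx": 17,"ty": 66,"tz": 0,"ax": 0,"ay": 0,"az": 0.24,"claw": 87},{"tx": 26,"ty": 100,"tz": 0,"ax": 0,"ay": 0,"az": 0.36,"claw": 87},{"tx": 34,"ty": 134,"tz": 0,"ax": 0,"ay": 0,"az": 0.48,"claw": 87},{"tx": 34,"ty": 134,"tz": 0,"ax": 0,"ay": 0,"az": 0.6,"claw": 87},{"tx": 34,"ty": 134,"tz": 0,"ax": 0,"ay": 0,"az": 0.72,"claw": 87},{"tx": 20,"ty": 143,"tz": 0,"ax": 0,"ay": 0,"az": 0.84,"claw": 87},{"tx": -5,"ty": 159,"tz": 0,"ax": 0,"ay": 0,"az": 0.96,"claw": 87},{"tx": -40,"ty": 183,"tz": 0,"ax": 0,"ay": 0,"az": 0.96,"claw": 87},{"tx": -74,"ty": 205,"tz": 0,"ax": 0,"ay": 0,"az": 0.96,"claw": 87},{"tx": -108,"ty": 227,"tz": 0,"ax": 0,"ay": 0,"az": 0.96,"claw": 87},{"tx": -142,"ty": 250,"tz": 0,"ax": 0,"ay": 0,"az": 0.96,"claw": 87}]}}

```text
time_s: 30.78
tcp_pos: [0.3512, -0.1863, 0.1992]
ee_rot: [[-0.999, -0.036, -0.003], [-0.036, 0.999, 0.001], [0.003, 0.001, -1.0]]
wrist_force: [1.1, 1.3, 1.3]
gripper_width: 1.001
gripper_force: 0.0
```

```bash
python3 - <<'E'
from h import *
s=sense(); print(s["wrist_force"],s["joints"])
for p in [(.352,-.05,.2),(.352,0.12,.2),(.36,.15,.2),(.45,.15,.2)]: go(*p,-178)
E
```

```text
[1.12061133 1.33533612 1.31783853] [-4.26832835e+00  5.25323492e-01 -3.08627558e+01 -3.88210106e-02
 -5.88145962e+01 -8.36244863e+01]
tx -5.7 ty 136.2 tz -0.7 az 0.002 | now [ 0.3512 -0.1863  0.1992] yaw -177.91 t 30.78
tx -11.9 ty 306.0 tz -0.5 az 0.002 | now [ 0.3512 -0.1863  0.1992] yaw -177.91 t 30.78
tx -21.0 ty 335.7 tz -0.5 az 0.002 | now [ 0.3512 -0.1863  0.1992] yaw -177.91 t 30.78
tx -111.0 ty 332.5 tz -0.8 az 0.002 | now [ 0.3512 -0.1863  0.1992] yaw -177.91 t 30.78
```

{"fn": "servo_tool", "kwargs": {"deltas": [{"tx": -2,"ty": 40,"tz": 0,"ax": 0,"ay": 0,"az": 0,"claw": 87},{"tx": -4,"ty": 80,"tz": 0,"ax": 0,"ay": 0,"az": 0,"claw": 87},{"tx": -5,"ty": 120,"tz": 0,"ax": 0,"ay": 0,"az": 0,"claw": 87},{"tx": -6,"ty": 160,"tz": 0,"ax": 0,"ay": 0,"az": 0,"claw": 87},{"tx": -8,"ty": 200,"tz": 0,"ax": 0,"ay": 0,"az": 0,"claw": 87},{"tx": -9,"ty": 240,"tz": 0,"ax": 0,"ay": 0,"az": 0,"claw": 87},{"tx": -11,"ty": 280,"tz": 0,"ax": 0,"ay": 0,"az": 0,"claw": 87},{"tx": -14,"ty": 310,"tz": 0,"ax": 0,"ay": 0,"az": -0.12,"claw": 87},{"tx": -20,"ty": 332,"tz": 0,"ax": 0,"ay": 0,"az": -0.24,"claw": 87},{"tx": -40,"ty": 335,"tz": -10,"ax": 0,"ay": 0,"az": -0.36,"claw": 87},{"tx": -60,"ty": 335,"tz": -20,"ax": 0,"ay": 0,"az": -0.48,"claw": 87},{"tx": -80,"ty": 335,"tz": -30,"ax": 0,"ay": 0,"az": -0.6,"claw": 87}]}}

```text
time_s: 31.78
tcp_pos: [0.4202, 0.1498, 0.2294]
ee_rot: [[-0.799, -0.602, -0.004], [-0.602, 0.799, -0.002], [0.004, 0.0, -1.0]]
wrist_force: [0.2, 0.5, -0.2]
gripper_width: 0.995
gripper_force: 0.0
```

{"fn": "servo_tool", "kwargs": {"deltas": [{"tx": 0,"ty": 0,"tz": 0,"ax": 0,"ay": 0,"az": -0.12,"claw": 87},{"tx": 0,"ty": 0,"tz": 0,"ax": 0,"ay": 0,"az": -0.24,"claw": 87},{"tx": 0,"ty": 0,"tz": 0,"ax": 0,"ay": 0,"az": -0.36,"claw": 87},{"tx": 0,"ty": 0,"tz": 0,"ax": 0,"ay": 0,"az": -0.48,"claw": 87},{"tx": 0,"ty": 0,"tz": 0,"ax": 0,"ay": 0,"az": -0.6,"claw": 87},{"tx": 0,"ty": 0,"tz": 0,"ax": 0,"ay": 0,"az": -0.72,"claw": 87},{"tx": 0,"ty": 0,"tz": 0,"ax": 0,"ay": 0,"az": -0.84,"claw": 87},{"tx": 0,"ty": 0,"tz": 0,"ax": 0,"ay": 0,"az": -0.96,"claw": 87},{"tx": 0,"ty": 0,"tz": 0,"ax": 0,"ay": 0,"az": -1.08,"claw": 87},{"tx": 0,"ty": 0,"tz": 0,"ax": 0,"ay": 0,"az": -1.2,"claw": 87},{"tx": 0,"ty": 0,"tz": 0,"ax": 0,"ay": 0,"az": -1.32,"claw": 87},{"tx": 0,"ty": 0,"tz": 0,"ax": 0,"ay": 0,"az": -1.44,"claw": 87}]}}

```text
time_s: 32.78
tcp_pos: [0.4196, 0.149, 0.2291]
ee_rot: [[0.491, -0.871, -0.004], [-0.871, -0.491, -0.002], [0.0, 0.004, -1.0]]
wrist_force: [0.2, 0.2, 0.2]
gripper_width: 1.0
gripper_force: 0.0
```

{"fn": "servo_tool", "kwargs": {"deltas": [{"tx": 0,"ty": 0,"tz": 0,"ax": 0,"ay": 0,"az": -0.12,"claw": 87},{"tx": 0,"ty": 0,"tz": 0,"ax": 0,"ay": 0,"az": -0.24,"claw": 87},{"tx": 0,"ty": 0,"tz": 0,"ax": 0,"ay": 0,"az": -0.36,"claw": 87},{"tx": 0,"ty": 0,"tz": 0,"ax": 0,"ay": 0,"az": -0.48,"claw": 87},{"tx": 0,"ty": 0,"tz": 0,"ax": 0,"ay": 0,"az": -0.6,"claw": 87},{"tx": 0,"ty": 0,"tz": 0,"ax": 0,"ay": 0,"az": -0.72,"claw": 87},{"tx": 0,"ty": 0,"tz": 0,"ax": 0,"ay": 0,"az": -0.84,"claw": 87},{"tx": 0,"ty": 0,"tz": 0,"ax": 0,"ay": 0,"az": -0.96,"claw": 87},{"tx": 0,"ty": 0,"tz": 0,"ax": 0,"ay": 0,"az": -1.08,"claw": 87},{"tx": 0,"ty": 0,"tz": 0,"ax": 0,"ay": 0,"az": -1.2,"claw": 87},{"tx": 0,"ty": 0,"tz": 0,"ax": 0,"ay": 0,"az": -1.32,"claw": 87},{"tx": 0,"ty": 0,"tz": 0,"ax": 0,"ay": 0,"az": -1.44,"claw": 87}]}}

```text
time_s: 33.78
tcp_pos: [0.4196, 0.149, 0.2291]
ee_rot: [[0.928, 0.373, -0.004], [0.373, -0.928, -0.002], [-0.004, 0.001, -1.0]]
wrist_force: [-0.1, 0.4, 0.2]
gripper_width: 1.001
gripper_force: 0.0
```

```bash
python3 - <<'E'
from h import *
print(sense()["joints"])
go(.5655,.0596,.2,94.21)
E
```

```text
[ 4.05517479e+01  4.02100046e+00 -2.25207879e+01 -4.44343580e-02
 -6.36927340e+01  7.13503310e+01]
tx 102.2 ty 137.3 tz 28.7 az -1.262 | now [0.4196 0.149  0.2291] yaw 21.88 t 33.78
```

```bash
cat >> h.py <<'E'
from scipy.spatial.transform import Rotation as Ro
def goR(x,y,z,yaw):
    T=pose(); a=np.radians(yaw); c,s=np.cos(a),np.sin(a)
    R=np.array([[c,s,0],[s,-c,0],[0,0,-1.]])
    t=T[:3,:3].T@(np.array([x,y,z])-T[:3,3])*1000; v=Ro.from_matrix(T[:3,:3].T@R).as_rotvec()
    print("t",t.round(1),"a",v.round(4),"| now",T[:3,3].round(4),"yaw",np.degrees(np.arctan2(T[1,0],T[0,0])).round(2),"t",round(sense()["time_s"],2))
E
python3 -c "
from h import *
goR(.5655,.0596,.2,94.21)"
```

```text
t [102.2 137.3  28.7] a [-0.002   0.004  -1.2624] | now [0.4196 0.149  0.2291] yaw 21.88 t 33.78
```

{"fn": "servo_tool", "kwargs": {"deltas": [{"tx": 5,"ty": 5,"tz": 0,"ax": 0,"ay": 0,"az": -0.12,"claw": 87},{"tx": 15,"ty": 15,"tz": 0,"ax": 0,"ay": 0,"az": -0.24,"claw": 87},{"tx": 35,"ty": 40,"tz": 0,"ax": 0,"ay": 0,"az": -0.36,"claw": 87},{"tx": 55,"ty": 70,"tz": 0,"ax": 0,"ay": 0,"az": -0.48,"claw": 87},{"tx": 80,"ty": 100,"tz": 0,"ax": 0,"ay": 0,"az": -0.6,"claw": 87},{"tx": 95,"ty": 125,"tz": 0,"ax": 0,"ay": 0,"az": -0.72,"claw": 87},{"tx": 102,"ty": 137,"tz": 0,"ax": 0,"ay": 0,"az": -0.84,"claw": 87},{"tx": 102,"ty": 137,"tz": 10,"ax": 0,"ay": 0,"az": -0.96,"claw": 87},{"tx": 102,"ty": 137,"tz": 20,"ax": 0,"ay": 0,"az": -1.08,"claw": 87},{"tx": 102,"ty": 137,"tz": 28,"ax": 0,"ay": 0,"az": -1.2,"claw": 80},{"tx": 102,"ty": 137,"tz": 28,"ax": 0,"ay": 0,"az": -1.262,"claw": 70},{"tx": 102,"ty": 137,"tz": 28,"ax": 0,"ay": 0,"az": -1.262,"claw": 60}]}}

```text
time_s: 34.78
tcp_pos: [0.5643, 0.059, 0.2002]
ee_rot: [[-0.068, 0.998, -0.005], [0.998, 0.068, -0.002], [-0.001, -0.006, -1.0]]
wrist_force: [-0.4, 0.1, 0.3]
gripper_width: 0.85
gripper_force: 0.0
```

```bash
python3 -c "
from h import *
goR(.5655,.0596,.0636,94.21); print(sense()['joints'])
goR(.5655,.0596,.12,94.21)"
```

```text
t [  0.7   2.  136.6] a [-0.0055  0.0012 -0.0058] | now [0.5643 0.059  0.2002] yaw 93.88 t 34.78
[ 2.23046158e+01  1.75983272e+01 -9.52720319e+00 -4.01732773e-02
 -6.31964015e+01  1.61588536e+02]
t [ 0.6  1.7 80.2] a [-0.0055  0.0012 -0.0058] | now [0.5643 0.059  0.2002] yaw 93.88 t 34.78
```

{"fn": "servo_tool", "kwargs": {"deltas": [{"tx": 0.5,"ty": 1.5,"tz": 10,"ax": -0.0045,"ay": 0.001,"az": -0.003,"claw": 60},{"tx": 0.5,"ty": 1.5,"tz": 45,"ax": -0.0045,"ay": 0.001,"az": -0.003,"claw": 60},{"tx": 0.5,"ty": 1.5,"tz": 80,"ax": -0.0045,"ay": 0.001,"az": -0.003,"claw": 60},{"tx": 0.5,"ty": 1.5,"tz": 80,"ax": -0.0045,"ay": 0.001,"az": -0.003,"claw": 50},{"tx": 0.5,"ty": 1.5,"tz": 80,"ax": -0.0045,"ay": 0.001,"az": -0.003,"claw": 50}]}}

```text
time_s: 35.2
tcp_pos: [0.5659, 0.0593, 0.1212]
ee_rot: [[-0.068, 0.998, -0.001], [0.998, 0.068, -0.001], [-0.001, -0.001, -1.0]]
wrist_force: [0.0, -0.5, 0.0]
gripper_width: 0.617
gripper_force: 0.0
```

```bash
python3 -c "
from h import *
goR(.5655,.0596,.0636,94.21)"
```

```text
t [ 0.4 -0.3 57.6] a [-0.0008  0.0011 -0.0051] | now [0.5659 0.0593 0.1212] yaw 93.92 t 35.2
```

{"fn": "servo_tool", "kwargs": {"deltas": [{"tx": 0.3,"ty": -0.3,"tz": 30,"ax": -0.001,"ay": 0.001,"az": -0.005,"claw": 50},{"tx": 0.3,"ty": -0.3,"tz": 52,"ax": -0.001,"ay": 0.001,"az": -0.005,"claw": 40},{"tx": 0.3,"ty": -0.3,"tz": 57.5,"ax": -0.001,"ay": 0.001,"az": -0.005,"claw": 30},{"tx": 0.3,"ty": -0.3,"tz": 57.5,"ax": -0.001,"ay": 0.001,"az": -0.005,"claw": 25},{"tx": 0.3,"ty": -0.3,"tz": 57.5,"ax": -0.001,"ay": 0.001,"az": -0.005,"claw": 20},{"tx": 0.3,"ty": -0.3,"tz": 57.5,"ax": -0.001,"ay": 0.001,"az": -0.005,"claw": 15},{"tx": 0.3,"ty": -0.3,"tz": 57.5,"ax": -0.001,"ay": 0.001,"az": -0.005,"claw": 5},{"tx": 0.3,"ty": -0.3,"tz": 57.5,"ax": -0.001,"ay": 0.001,"az": -0.005,"claw": 5},{"tx": 0.3,"ty": -0.3,"tz": 57.5,"ax": -0.001,"ay": 0.001,"az": -0.005,"claw": 5},{"tx": 0.3,"ty": -0.3,"tz": 57.5,"ax": -0.001,"ay": 0.001,"az": -0.005,"claw": 5}]}}

```text
time_s: 36.03
tcp_pos: [0.5672, 0.0601, 0.0668]
ee_rot: [[-0.074, 0.997, 0.006], [0.997, 0.074, 0.002], [0.002, 0.006, -1.0]]
wrist_force: [-2.6, 0.5, 6.3]
gripper_width: 0.134
gripper_force: 30.0
```

```bash
python3 -c "
from h import *
s=sense(); print(s['gripper_width']*87,s['gripper_force'],s['wrist_force'],s['moment'])
goR(.5655,.0596,.0636,94.21)
goR(.5791,.2248,.135,84.43)"
```

```text
11.67381729823206 30.000310242176056 [-2.60954469  0.48300502  6.28234276] [0.05157545 0.84853876 0.06296473]
t [-0.4 -1.7  3.1] a [ 0.0059 -0.0019  0.0004] | now [0.5672 0.0601 0.0668] yaw 94.23 t 36.03
t [163.5  24.4 -67.8] a [ 0.0057 -0.0024  0.1711] | now [0.5672 0.0601 0.0668] yaw 94.23 t 36.03
```

{"fn": "servo_tool", "kwargs": {"deltas": [{"tx": 0,"ty": 0,"tz": -8,"ax": 0,"ay": 0,"az": 0,"claw": 5},{"tx": 0,"ty": 0,"tz": -25,"ax": 0,"ay": 0,"az": 0,"claw": 5},{"tx": 0,"ty": 0,"tz": -50,"ax": 0,"ay": 0,"az": 0,"claw": 5},{"tx": 5,"ty": 1,"tz": -68,"ax": 0,"ay": 0,"az": 0.01,"claw": 5},{"tx": 20,"ty": 3,"tz": -72,"ax": 0,"ay": 0,"az": 0.03,"claw": 5},{"tx": 45,"ty": 7,"tz": -72,"ax": 0,"ay": 0,"az": 0.06,"claw": 5},{"tx": 75,"ty": 11,"tz": -72,"ax": 0,"ay": 0,"az": 0.09,"claw": 5},{"tx": 105,"ty": 16,"tz": -72,"ax": 0,"ay": 0,"az": 0.12,"claw": 5},{"tx": 133,"ty": 20,"tz": -72,"ax": 0,"ay": 0,"az": 0.15,"claw": 5},{"tx": 154,"ty": 23,"tz": -72,"ax": 0,"ay": 0,"az": 0.165,"claw": 5},{"tx": 162,"ty": 24,"tz": -72,"ax": 0,"ay": 0,"az": 0.171,"claw": 5},{"tx": 163.5,"ty": 24.4,"tz": -72,"ax": 0,"ay": 0,"az": 0.171,"claw": 5}]}}

```text
time_s: 37.03
tcp_pos: [0.5789, 0.2265, 0.1373]
ee_rot: [[0.096, 0.995, 0.005], [0.995, -0.096, 0.002], [0.003, 0.004, -1.0]]
wrist_force: [0.4, 0.1, -3.6]
gripper_width: 0.135
gripper_force: 30.0
```

{"fn": "servo_tool", "kwargs": {"deltas": [{"tx": 0,"ty": 0,"tz": 0,"ax": 0,"ay": 0,"az": 0,"claw": 5},{"tx": 0,"ty": 0,"tz": 0,"ax": 0,"ay": 0,"az": 0,"claw": 5},{"tx": 0,"ty": 0,"tz": 0,"ax": 0,"ay": 0,"az": 0,"claw": 5}]}}

```text
time_s: 37.28
tcp_pos: [0.579, 0.2235, 0.1378]
ee_rot: [[0.099, 0.995, 0.005], [0.995, -0.099, 0.002], [0.002, 0.004, -1.0]]
wrist_force: [-0.3, 0.1, -3.8]
gripper_width: 0.136
gripper_force: 30.0
```

```bash
python3 -c "
from h import *
s=sense(); print(s['gripper_width']*87,s['gripper_force'],s['wrist_force'],s['moment'])
goR(.5791,.2253,.1,84.43)
im=capture('side'); cv2.imwrite('pics/d1.png',cv2.resize(im[200:350,150:310],(640,600)))
"
```

```text
11.795021835203194 29.99861240386963 [-0.25788298  0.09796225 -3.7611151 ] [-0.13504458 -0.13992631  0.0328431 ]
t [ 1.7 -0.2 37.8] a [ 0.0044 -0.0024 -0.0016] | now [0.579  0.2235 0.1378] yaw 84.34 t 37.28
```

View pics/d1.png

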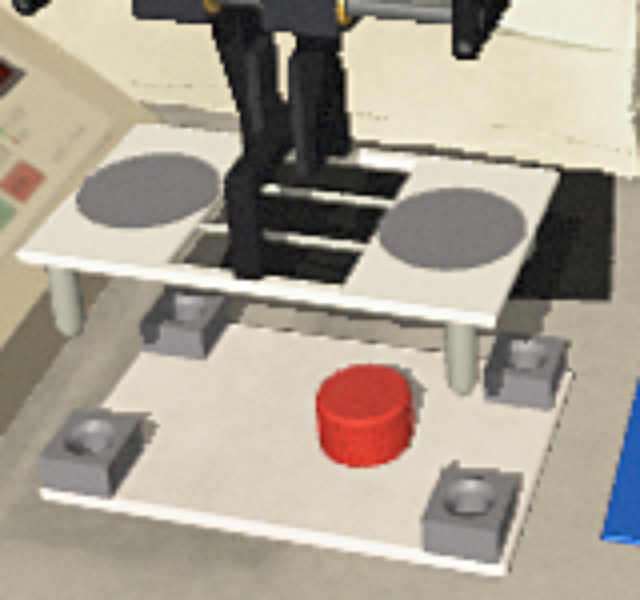

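The side picture shows the tier level above the base, with its posts lined up over the four sockets and the red cap still in place at (365,415). Lowering in stages.

{"fn": "servo_tool", "kwargs": {"deltas": [{"tx": 1.2,"ty": -0.2,"tz": 8,"ax": 0,"ay": 0,"az": -0.002,"claw": 5},{"tx": 1.6,"ty": -0.2,"tz": 22,"ax": 0,"ay": 0,"az": -0.002,"claw": 5},{"tx": 1.6,"ty": -0.2,"tz": 34,"ax": 0,"ay": 0,"az": -0.002,"claw": 5},{"tx": 1.6,"ty": -0.2,"tz": 40,"ax": 0,"ay": 0,"az": -0.002,"claw": 5},{"tx": 1.6,"ty": -0.2,"tz": 42,"ax": 0,"ay": 0,"az": -0.002,"claw": 5},{"tx": 1.6,"ty": -0.2,"tz": 42,"ax": 0,"ay": 0,"az": -0.002,"claw": 5},{"tx": 1.6,"ty": -0.2,"tz": 42,"ax": 0,"ay": 0,"az": -0.002,"claw": 5}]}}

```text
time_s: 37.92
tcp_pos: [0.5798, 0.2266, 0.0964]
ee_rot: [[0.095, 0.995, 0.006], [0.995, -0.095, 0.003], [0.003, 0.006, -1.0]]
wrist_force: [0.0, 0.9, -2.8]
gripper_width: 0.14
gripper_force: 30.0
```

```bash
python3 -c "
from h import *
s=sense(); print(s['gripper_width']*87,s['gripper_force'],s['wrist_force'],s['moment'])
goR(.5791,.2253,.0738,84.43)
a=capture('side');b=capture('scene'); cv2.imwrite('pics/d2.png',np.hstack([cv2.resize(a[220:350,150:310],(400,325)),cv2.resize(b[160:220,125:235],(400,325))]))
"
```

```text
12.168276219674418 29.99866783618927 [ 0.02819814  0.86122841 -2.76182211] [-0.10767437 -0.14788837 -0.02206987]
t [-1.4 -0.8 22.6] a [ 0.006  -0.0032  0.0017] | now [0.5798 0.2266 0.0964] yaw 84.53 t 37.92
```

View pics/d2.png

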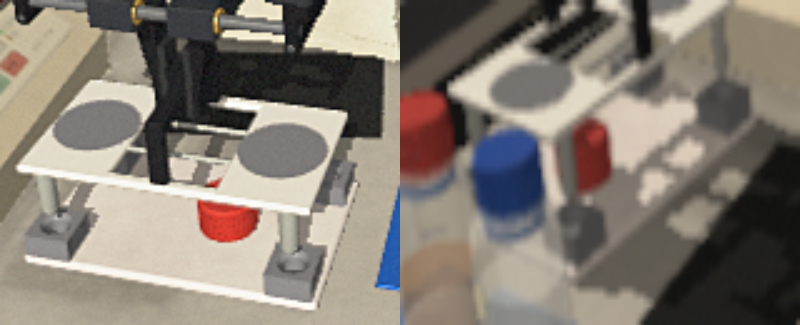

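The posts are now right above the sockets. I'll lower slowly into them.

{"fn": "servo_tool", "kwargs": {"deltas": [{"tx": -1,"ty": -0.6,"tz": 3,"ax": 0,"ay": 0,"az": 0.001,"claw": 5},{"tx": -1,"ty": -0.6,"tz": 7,"ax": 0,"ay": 0,"az": 0.001,"claw": 5},{"tx": -1,"ty": -0.6,"tz": 10,"ax": 0,"ay": 0,"az": 0.001,"claw": 5},{"tx": -1,"ty": -0.6,"tz": 13,"ax": 0,"ay": 0,"az": 0.001,"claw": 5},{"tx": -1,"ty": -0.6,"tz": 16,"ax": 0,"ay": 0,"az": 0.001,"claw": 5},{"tx": -1,"ty": -0.6,"tz": 18,"ax": 0,"ay": 0,"az": 0.001,"claw": 5},{"tx": -1,"ty": -0.6,"tz": 20,"ax": 0,"ay": 0,"az": 0.001,"claw": 5},{"tx": -1,"ty": -0.6,"tz": 20,"ax": 0,"ay": 0,"az": 0.001,"claw": 5}]}}

```text
time_s: 38.68
tcp_pos: [0.5785, 0.2255, 0.0753]
ee_rot: [[0.096, 0.995, 0.004], [0.995, -0.096, 0.002], [0.002, 0.004, -1.0]]
wrist_force: [-0.6, -0.4, -3.1]
gripper_width: 0.137
gripper_force: 30.0
```

```bash
python3 -c "
from h import *
s=sense(); print(s['gripper_width']*87,s['gripper_force'],s['wrist_force'],s['moment'])
goR(.5791,.2253,.0738,84.43)"
```

```text
11.90044566855479 29.998562335968018 [-0.60594638 -0.41710755 -3.06089006] [-0.15442524 -0.1040904   0.06829219]
t [-0.1  0.6  1.5] a [ 0.0042 -0.0022  0.0006] | now [0.5785 0.2255 0.0753] yaw 84.46 t 38.68
```

{"fn": "servo_tool", "kwargs": {"deltas": [{"tx": 0,"ty": 0.3,"tz": 1,"ax": 0,"ay": 0,"az": 0,"claw": 5},{"tx": 0,"ty": 0.3,"tz": 2,"ax": 0,"ay": 0,"az": 0,"claw": 5},{"tx": 0,"ty": 0.3,"tz": 3,"ax": 0,"ay": 0,"az": 0,"claw": 5},{"tx": 0,"ty": 0.3,"tz": 4,"ax": 0,"ay": 0,"az": 0,"claw": 5},{"tx": 0,"ty": 0.3,"tz": 4,"ax": 0,"ay": 0,"az": 0,"claw": 5},{"tx": 0,"ty": 0.3,"tz": 4,"ax": 0,"ay": 0,"az": 0,"claw": 5}]}}

```text
time_s: 39.18
tcp_pos: [0.5794, 0.2258, 0.0738]
ee_rot: [[0.096, 0.995, 0.007], [0.995, -0.096, 0.003], [0.003, 0.006, -1.0]]
wrist_force: [-2.9, 0.7, 4.3]
gripper_width: 0.134
gripper_force: 30.0
```

```bash
python3 -c "
from h import *
s=sense(); print(s['gripper_width']*87,s['gripper_force'],s['wrist_force'],s['moment'])
goR(.5791,.2253,.0738,84.43)"
```

```text
11.690545839018922 30.001741935902828 [-2.92644326  0.65991838  4.27606732] [-0.2747794   0.85059706 -0.0222042 ]
t [-0.5 -0.3 -0. ] a [ 0.0064 -0.0033  0.0012] | now [0.5794 0.2258 0.0738] yaw 84.5 t 39.18
```

{"fn": "servo_tool", "kwargs": {"deltas": [{"tx": 0,"ty": 0,"tz": 1.5,"ax": 0,"ay": 0,"az": 0,"claw": 5},{"tx": 0,"ty": 0,"tz": 1.5,"ax": 0,"ay": 0,"az": 0,"claw": 30},{"tx": 0,"ty": 0,"tz": 0,"ax": 0,"ay": 0,"az": 0,"claw": 50},{"tx": 0,"ty": 0,"tz": 0,"ax": 0.003,"ay": -0.0015,"az": 0,"claw": 60},{"tx": 0,"ty": 0,"tz": -20,"ax": 0.005,"ay": -0.003,"az": 0,"claw": 70},{"tx": 0,"ty": 0,"tz": -60,"ax": 0.005,"ay": -0.003,"az": 0,"claw": 87},{"tx": 0,"ty": 0,"tz": -100,"ax": 0.005,"ay": -0.003,"az": 0,"claw": 87},{"tx": -20,"ty": -30,"tz": -140,"ax": 0.005,"ay": -0.003,"az": 0,"claw": 87},{"tx": -40,"ty": -64,"tz": -140,"ax": 0.005,"ay": -0.003,"az": 0,"claw": 87},{"tx": -58,"ty": -98,"tz": -140,"ax": 0.005,"ay": -0.003,"az": 0,"claw": 87},{"tx": -76,"ty": -132,"tz": -140,"ax": 0.005,"ay": -0.003,"az": 0,"claw": 87},{"tx": -92,"ty": -162,"tz": -140,"ax": 0.005,"ay": -0.003,"az": 0,"claw": 87}]}}

```text
time_s: 40.18
tcp_pos: [0.4061, 0.148, 0.2109]
ee_rot: [[0.097, 0.995, 0.0], [0.995, -0.097, 0.0], [0.0, 0.0, -1.0]]
wrist_force: [0.4, 0.2, 0.6]
gripper_width: 0.883
gripper_force: 0.0
```

{"fn": "servo_tool", "kwargs": {"deltas": [{"tx": 0,"ty": 0,"tz": 0,"ax": 0,"ay": 0,"az": 0,"claw": 87},{"tx": 0,"ty": 0,"tz": 0,"ax": 0,"ay": 0,"az": 0,"claw": 87},{"tx": 0,"ty": 0,"tz": 0,"ax": 0,"ay": 0,"az": 0,"claw": 87}]}}

```text
time_s: 40.43
tcp_pos: [0.4091, 0.1499, 0.2115]
ee_rot: [[0.096, 0.995, 0.002], [0.995, -0.096, 0.001], [0.001, 0.002, -1.0]]
wrist_force: [0.1, -0.1, 0.4]
gripper_width: 0.99
gripper_force: 0.0
```

```bash
python3 - <<'E'
from h import *
im=capture("wrist"); cv2.imwrite("pics/w8.png",im)
t=trace("red_bottle","wrist")
if t:
    ys,xs=np.nonzero(t[0]["mask"]); r=(int(xs.min())-4,int(ys.min())-4,int(xs.max())+4,int(ys.max())+4); print(r,blob(im,"wrist",.107,0,r)[0])
g=cv2.cvtColor(im,6); h=cv2.cvtColor(im,40).astype(int)
d=((h[...,1]<25)&(g>105)&(g<175)).astype(np.uint8)
n,l,s,ce=cv2.connectedComponentsWithStats(d)
for i in range(1,n):
    if 1200<s[i,4]<5000: print("grey",s[i],onz(ce[i],"wrist",.051).round(4))
goR(.4105,.2291,.18,84.57); goR(.4105,.2291,.0739,84.57)
a=capture("side"); cv2.imwrite("pics/d3.png",np.hstack([cv2.resize(a[220:350,150:330],(400,325)),cv2.resize(im[:250],(400,325))]))
E
```

```text
(239, 88, 305, 154) ((410.9811706542969, 227.49696350097656), 19.276098251342773)
grey [ 349   84   52   55 2214] [[0.5143 0.2305 0.051 ]]
grey [ 460   97   39   49 1447] [[0.6405 0.2182 0.051 ]]
grey [  68  160  127   57 2103] [[0.2508 0.1808 0.051 ]]
t [78.8 -6.6 30.9] a [ 0.0007 -0.0002 -0.002 ] | now [0.4094 0.1501 0.2109] yaw 84.45 t 40.53
t [ 78.8  -6.6 137. ] a [ 0.0007 -0.0002 -0.002 ] | now [0.4094 0.1501 0.2109] yaw 84.45 t 40.53
```

View pics/d3.png

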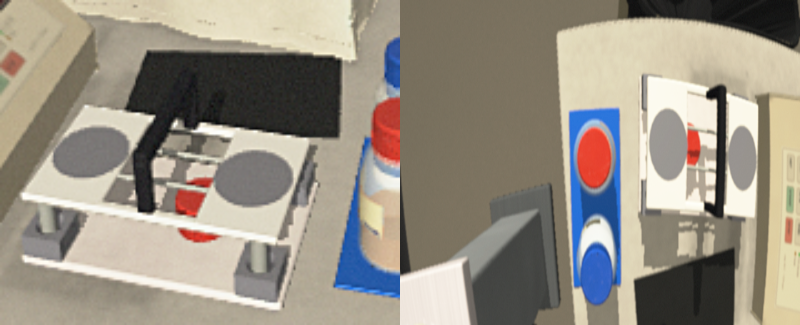

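The side view shows the tier seated in its sockets, with the seats measured at their original positions. The wrist view shows both bottles upright on the blue mat. Picking up the red bottle.

{"fn": "servo_tool", "kwargs": {"deltas": [{"tx": 40,"ty": -3,"tz": 10,"ax": 0,"ay": 0,"az": -0.002,"claw": 87},{"tx": 75,"ty": -6,"tz": 25,"ax": 0,"ay": 0,"az": -0.002,"claw": 87},{"tx": 78.8,"ty": -6.6,"tz": 45,"ax": 0,"ay": 0,"az": -0.002,"claw": 87},{"tx": 78.8,"ty": -6.6,"tz": 80,"ax": 0,"ay": 0,"az": -0.002,"claw": 87},{"tx": 78.8,"ty": -6.6,"tz": 115,"ax": 0,"ay": 0,"az": -0.002,"claw": 87},{"tx": 78.8,"ty": -6.6,"tz": 134,"ax": 0,"ay": 0,"az": -0.002,"claw": 80},{"tx": 78.8,"ty": -6.6,"tz": 136.5,"ax": 0,"ay": 0,"az": -0.002,"claw": 65},{"tx": 78.8,"ty": -6.6,"tz": 136.5,"ax": 0,"ay": 0,"az": -0.002,"claw": 55},{"tx": 78.8,"ty": -6.6,"tz": 136.5,"ax": 0,"ay": 0,"az": -0.002,"claw": 48},{"tx": 78.8,"ty": -6.6,"tz": 136.5,"ax": 0,"ay": 0,"az": -0.002,"claw": 30},{"tx": 78.8,"ty": -6.6,"tz": 136.5,"ax": 0,"ay": 0,"az": -0.002,"claw": 30},{"tx": 78.8,"ty": -6.6,"tz": 136.5,"ax": 0,"ay": 0,"az": -0.002,"claw": 30}]}}

```text
time_s: 41.58
tcp_pos: [0.41, 0.2291, 0.0756]
ee_rot: [[0.094, 0.996, 0.002], [0.996, -0.094, 0.002], [0.002, 0.002, -1.0]]
wrist_force: [1.7, 0.2, 2.3]
gripper_width: 0.555
gripper_force: 1.2
```

{"fn": "servo_tool", "kwargs": {"deltas": [{"tx": 0,"ty": 0,"tz": 0,"ax": 0,"ay": 0,"az": 0,"claw": 30},{"tx": 0,"ty": 0,"tz": 0,"ax": 0,"ay": 0,"az": 0,"claw": 30}]}}

```text
time_s: 41.75
tcp_pos: [0.41, 0.229, 0.0753]
ee_rot: [[0.094, 0.996, 0.002], [0.996, -0.094, 0.002], [0.002, 0.002, -1.0]]
wrist_force: [-0.3, -0.4, 1.5]
gripper_width: 0.52
gripper_force: 27.5
```

```bash
python3 - <<'E'
from h import *
s=sense(); print(s["gripper_width"]*87,s["gripper_force"],s["wrist_force"])
goR(.4105,.2291,.0739,84.57)
goR(.6462,.222,.22,84.57);goR(.6462,.222,.1218,84.57)
E
```

```text
45.214851964967224 27.48210326564731 [-0.3265595  -0.43642061  1.53062057]
t [0.1 0.4 1.4] a [ 0.002  -0.002   0.0005] | now [0.41   0.229  0.0753] yaw 84.6 t 41.75
t [  15.5  236.1 -144.2] a [ 0.002  -0.002   0.0005] | now [0.41   0.229  0.0753] yaw 84.6 t 41.75
t [ 15.3 235.9 -46. ] a [ 0.002  -0.002   0.0005] | now [0.41   0.229  0.0753] yaw 84.6 t 41.75
```

{"fn": "servo_tool", "kwargs": {"deltas": [{"tx": 0,"ty": 0,"tz": -15,"ax": 0,"ay": 0,"az": 0,"claw": 30},{"tx": 0,"ty": 0,"tz": -45,"ax": 0,"ay": 0,"az": 0,"claw": 30},{"tx": 0,"ty": 0,"tz": -80,"ax": 0,"ay": 0,"az": 0,"claw": 30},{"tx": 0,"ty": 0,"tz": -115,"ax": 0,"ay": 0,"az": 0,"claw": 30},{"tx": 1,"ty": 15,"tz": -140,"ax": 0,"ay": 0,"az": 0,"claw": 30},{"tx": 3,"ty": 45,"tz": -144,"ax": 0,"ay": 0,"az": 0,"claw": 30},{"tx": 5,"ty": 82,"tz": -144,"ax": 0,"ay": 0,"az": 0,"claw": 30},{"tx": 8,"ty": 120,"tz": -144,"ax": 0,"ay": 0,"az": 0,"claw": 30},{"tx": 10,"ty": 158,"tz": -144,"ax": 0,"ay": 0,"az": 0,"claw": 30},{"tx": 13,"ty": 195,"tz": -144,"ax": 0,"ay": 0,"az": 0,"claw": 30},{"tx": 15,"ty": 225,"tz": -144,"ax": 0,"ay": 0,"az": 0,"claw": 30},{"tx": 15.3,"ty": 236,"tz": -130,"ax": 0,"ay": 0,"az": 0,"claw": 30}]}}

```text
time_s: 42.75
tcp_pos: [0.6504, 0.2211, 0.2055]
ee_rot: [[0.096, 0.995, 0.005], [0.995, -0.096, 0.001], [0.002, 0.005, -1.0]]
wrist_force: [0.4, -0.1, -0.1]
gripper_width: 0.516
gripper_force: 26.6
```

{"fn": "servo_tool", "kwargs": {"deltas": [{"tx": 0,"ty": 0,"tz": 15,"ax": 0,"ay": 0,"az": 0,"claw": 30},{"tx": 0,"ty": 0,"tz": 45,"ax": 0,"ay": 0,"az": 0,"claw": 30},{"tx": 0,"ty": 0,"tz": 68,"ax": 0,"ay": 0,"az": 0,"claw": 30},{"tx": 0,"ty": 0,"tz": 74,"ax": 0,"ay": 0,"az": 0,"claw": 30},{"tx": 0,"ty": 0,"tz": 74,"ax": 0,"ay": 0,"az": 0,"claw": 30},{"tx": 0,"ty": 0,"tz": 74,"ax": 0,"ay": 0,"az": 0,"claw": 30},{"tx": 0,"ty": 0,"tz": 74,"ax": 0,"ay": 0,"az": 0,"claw": 30}]}}

```text
time_s: 43.33
tcp_pos: [0.6468, 0.2219, 0.1325]
ee_rot: [[0.094, 0.996, 0.003], [0.996, -0.094, 0.001], [0.002, 0.003, -1.0]]
wrist_force: [0.2, -1.0, -1.1]
gripper_width: 0.519
gripper_force: 26.6
```

```bash
python3 - <<'E'
from h import *
s=sense(); print(s["gripper_width"]*87,s["gripper_force"],s["wrist_force"])
goR(.6462,.222,.1233,84.57)
E
```

```text
45.11454266315183 26.598530704941368 [ 0.19136919 -1.02361795 -1.12562738]
t [ 0.  -0.6  9.2] a [ 0.0033 -0.0015  0.0007] | now [0.6468 0.2219 0.1325] yaw 84.61 t 43.33
```

{"fn": "servo_tool", "kwargs": {"deltas": [{"tx": 0,"ty": -0.5,"tz": 5,"ax": 0.002,"ay": 0,"az": 0,"claw": 30},{"tx": 0,"ty": -0.5,"tz": 8,"ax": 0.002,"ay": 0,"az": 0,"claw": 30},{"tx": 0,"ty": -0.5,"tz": 9,"ax": 0.002,"ay": 0,"az": 0,"claw": 30},{"tx": 0,"ty": -0.5,"tz": 10,"ax": 0.002,"ay": 0,"az": 0,"claw": 30},{"tx": 0,"ty": -0.5,"tz": 10.5,"ax": 0.002,"ay": 0,"az": 0,"claw": 30},{"tx": 0,"ty": -0.5,"tz": 10.5,"ax": 0.002,"ay": 0,"az": 0,"claw": 30}]}}

```text
time_s: 43.83
tcp_pos: [0.6459, 0.222, 0.1232]
ee_rot: [[0.093, 0.996, 0.001], [0.996, -0.093, 0.001], [0.001, 0.001, -1.0]]
wrist_force: [-3.3, -0.4, 7.3]
gripper_width: 0.524
gripper_force: 28.7
```

```bash
python3 - <<'E'
from h import *
s=sense(); print(s["gripper_width"]*87,s["gripper_force"],s["wrist_force"])
goR(.6462,.222,.1233,84.57)
goR(.4105,.085,.21,84.57)
goR(.4063,.1501,.21,84.57)
E
```

```text
45.55614965145519 28.692906675787526 [-3.33395302 -0.42382684  7.34095686]
t [ 0.1  0.3 -0.1] a [ 0.0013 -0.0013  0.0012] | now [0.6459 0.222  0.1232] yaw 84.64 t 43.83
t [-158.2 -221.4  -87.3] a [ 0.0013 -0.0013  0.0012] | now [0.6459 0.222  0.1232] yaw 84.64 t 43.83
t [ -93.8 -231.7  -87.2] a [ 0.0013 -0.0013  0.0012] | now [0.6459 0.222  0.1232] yaw 84.64 t 43.83
```

{"fn": "servo_tool", "kwargs": {"deltas": [{"tx": 0,"ty": 0,"tz": -1,"ax": 0,"ay": 0,"az": 0,"claw": 60},{"tx": 0,"ty": 0,"tz": -1,"ax": 0,"ay": 0,"az": 0,"claw": 80},{"tx": 0,"ty": 0,"tz": -1,"ax": 0,"ay": 0,"az": 0,"claw": 87},{"tx": 0,"ty": 0,"tz": -25,"ax": 0,"ay": 0,"az": 0,"claw": 87},{"tx": 0,"ty": 0,"tz": -60,"ax": 0,"ay": 0,"az": 0,"claw": 87},{"tx": 0,"ty": 0,"tz": -88,"ax": 0,"ay": 0,"az": 0,"claw": 87},{"tx": -15,"ty": -38,"tz": -88,"ax": 0,"ay": 0,"az": 0,"claw": 87},{"tx": -30,"ty": -76,"tz": -88,"ax": 0,"ay": 0,"az": 0,"claw": 87},{"tx": -46,"ty": -114,"tz": -88,"ax": 0,"ay": 0,"az": 0,"claw": 87},{"tx": -62,"ty": -152,"tz": -88,"ax": 0,"ay": 0,"az": 0,"claw": 87},{"tx": -78,"ty": -190,"tz": -88,"ax": 0,"ay": 0,"az": 0,"claw": 87},{"tx": -94,"ty": -228,"tz": -88,"ax": 0,"ay": 0,"az": 0,"claw": 87}]}}

```text
time_s: 44.83
tcp_pos: [0.4076, 0.1482, 0.2077]
ee_rot: [[0.095, 0.995, -0.002], [0.995, -0.095, -0.0], [-0.001, -0.002, -1.0]]
wrist_force: [-0.2, 1.9, 1.2]
gripper_width: 1.001
gripper_force: 0.0
```

{"fn": "servo_tool", "kwargs": {"deltas": [{"tx": 0,"ty": -4,"tz": 0,"ax": 0,"ay": 0,"az": 0,"claw": 87},{"tx": 0,"ty": -4,"tz": 0,"ax": 0,"ay": 0,"az": 0,"claw": 87},{"tx": 0,"ty": -4,"tz": 0,"ax": 0,"ay": 0,"az": 0,"claw": 87}]}}

```text
time_s: 45.08
tcp_pos: [0.4062, 0.1502, 0.209]
ee_rot: [[0.094, 0.996, 0.0], [0.996, -0.094, 0.001], [0.001, -0.0, -1.0]]
wrist_force: [0.5, 0.1, -0.3]
gripper_width: 1.001
gripper_force: 0.0
```

```bash
python3 - <<'E'
from h import *
goR(.4063,.1501,.0745,84.57)
E
```

```text
t [-2.000e-01  1.000e-01  1.345e+02] a [-0.0001 -0.0012  0.0009] | now [0.4062 0.1502 0.209 ] yaw 84.62 t 45.08
```

{"fn": "servo_tool", "kwargs": {"deltas": [{"tx": 0,"ty": 0,"tz": 30,"ax": 0,"ay": 0,"az": 0,"claw": 87},{"tx": 0,"ty": 0,"tz": 65,"ax": 0,"ay": 0,"az": 0,"claw": 87},{"tx": 0,"ty": 0,"tz": 100,"ax": 0,"ay": 0,"az": 0,"claw": 87},{"tx": 0,"ty": 0,"tz": 125,"ax": 0,"ay": 0,"az": 0,"claw": 87},{"tx": 0,"ty": 0,"tz": 134,"ax": 0,"ay": 0,"az": 0,"claw": 75},{"tx": 0,"ty": 0,"tz": 134,"ax": 0,"ay": 0,"az": 0,"claw": 65},{"tx": 0,"ty": 0,"tz": 134,"ax": 0,"ay": 0,"az": 0,"claw": 55},{"tx": 0,"ty": 0,"tz": 134,"ax": 0,"ay": 0,"az": 0,"claw": 48},{"tx": 0,"ty": 0,"tz": 134,"ax": 0,"ay": 0,"az": 0,"claw": 30},{"tx": 0,"ty": 0,"tz": 134,"ax": 0,"ay": 0,"az": 0,"claw": 30},{"tx": 0,"ty": 0,"tz": 134,"ax": 0,"ay": 0,"az": 0,"claw": 30},{"tx": 0,"ty": 0,"tz": 134,"ax": 0,"ay": 0,"az": 0,"claw": 30}]}}

```text
time_s: 46.08
tcp_pos: [0.4055, 0.15, 0.0749]
ee_rot: [[0.094, 0.996, -0.001], [0.996, -0.094, 0.001], [0.001, -0.001, -1.0]]
wrist_force: [0.7, -0.7, -0.3]
gripper_width: 0.521
gripper_force: 27.5
```

```bash
python3 - <<'E'
from h import *
s=sense(); print(s["gripper_width"]*87,s["gripper_force"],s["wrist_force"])
goR(.4063,.1501,.0739,84.57)
goR(.5167,.2278,.21,84.57);goR(.5167,.2278,.1222,84.57)
E
```

```text
45.30798614077945 27.47391787919696 [ 0.68666257 -0.6566442  -0.25292136]
t [0.2 0.8 0.9] a [-0.0009 -0.001   0.0002] | now [0.4055 0.15   0.0749] yaw 84.58 t 46.08
t [  88.1  103.2 -135.2] a [-0.0009 -0.001   0.0002] | now [0.4055 0.15   0.0749] yaw 84.58 t 46.08
t [ 88.  103.3 -47.4] a [-0.0009 -0.001   0.0002] | now [0.4055 0.15   0.0749] yaw 84.58 t 46.08
```

{"fn": "servo_tool", "kwargs": {"deltas": [{"tx": 0,"ty": 0,"tz": -15,"ax": 0,"ay": 0,"az": 0,"claw": 30},{"tx": 0,"ty": 0,"tz": -45,"ax": 0,"ay": 0,"az": 0,"claw": 30},{"tx": 0,"ty": 0,"tz": -80,"ax": 0,"ay": 0,"az": 0,"claw": 30},{"tx": 0,"ty": 0,"tz": -110,"ax": 0,"ay": 0,"az": 0,"claw": 30},{"tx": 12,"ty": 14,"tz": -125,"ax": 0,"ay": 0,"az": 0,"claw": 30},{"tx": 35,"ty": 40,"tz": -125,"ax": 0,"ay": 0,"az": 0,"claw": 30},{"tx": 60,"ty": 70,"tz": -125,"ax": 0,"ay": 0,"az": 0,"claw": 30},{"tx": 80,"ty": 94,"tz": -120,"ax": 0,"ay": 0,"az": 0,"claw": 30},{"tx": 88,"ty": 103,"tz": -105,"ax": 0,"ay": 0,"az": 0,"claw": 30},{"tx": 88,"ty": 103,"tz": -80,"ax": 0,"ay": 0,"az": 0,"claw": 30},{"tx": 88,"ty": 103,"tz": -62,"ax": 0,"ay": 0,"az": 0,"claw": 30},{"tx": 88,"ty": 103,"tz": -57,"ax": 0,"ay": 0,"az": 0,"claw": 30}]}}

```text
time_s: 47.08
tcp_pos: [0.514, 0.2263, 0.1273]
ee_rot: [[0.095, 0.995, -0.009], [0.995, -0.095, -0.004], [-0.005, -0.008, -1.0]]
wrist_force: [-0.8, -0.2, -2.0]
gripper_width: 0.514
gripper_force: 27.1
```

{"fn": "servo_tool", "kwargs": {"deltas": [{"tx": 0,"ty": 0,"tz": 0,"ax": 0,"ay": 0,"az": 0,"claw": 30},{"tx": 0,"ty": 0,"tz": 0,"ax": 0,"ay": 0,"az": 0,"claw": 30},{"tx": 0,"ty": 0,"tz": 0,"ax": 0,"ay": 0,"az": 0,"claw": 30}]}}

```text
time_s: 47.33
tcp_pos: [0.517, 0.2281, 0.1328]
ee_rot: [[0.094, 0.996, 0.001], [0.996, -0.094, 0.002], [0.002, 0.001, -1.0]]
wrist_force: [0.7, 0.2, -1.5]
gripper_width: 0.518
gripper_force: 27.1
```

```bash
python3 - <<'E'
from h import *
s=sense(); print(s["gripper_width"]*87,s["gripper_force"],s["wrist_force"])
goR(.5167,.2278,.1229,84.57)
E
```

```text
45.051743289315155 27.130779233848443 [ 0.70486353  0.17758947 -1.45827984]
t [-0.3 -0.3  9.9] a [ 0.0006 -0.0017  0.0006] | now [0.517  0.2281 0.1328] yaw 84.6 t 47.33
```

{"fn": "servo_tool", "kwargs": {"deltas": [{"tx": -0.3,"ty": -0.3,"tz": 5,"ax": 0,"ay": 0,"az": 0,"claw": 30},{"tx": -0.3,"ty": -0.3,"tz": 8,"ax": 0,"ay": 0,"az": 0,"claw": 30},{"tx": -0.3,"ty": -0.3,"tz": 9,"ax": 0,"ay": 0,"az": 0,"claw": 30},{"tx": -0.3,"ty": -0.3,"tz": 10,"ax": 0,"ay": 0,"az": 0,"claw": 30},{"tx": -0.3,"ty": -0.3,"tz": 11,"ax": 0,"ay": 0,"az": 0,"claw": 30},{"tx": -0.3,"ty": -0.3,"tz": 11,"ax": 0,"ay": 0,"az": 0,"claw": 30}]}}

```text
time_s: 47.83
tcp_pos: [0.5161, 0.2273, 0.1227]
ee_rot: [[0.094, 0.996, -0.001], [0.996, -0.094, -0.0], [-0.0, -0.001, -1.0]]
wrist_force: [-4.2, -0.2, 10.2]
gripper_width: 0.521
gripper_force: 29.6
```

```bash
python3 - <<'E'
from h import *
s=sense(); print(s["gripper_width"]*87,s["gripper_force"],s["wrist_force"])
goR(.5167,.2278,.1229,84.57)
E
```

```text
45.358392364092 29.554739731502195 [-4.24654123 -0.19356159 10.24376068]
t [ 0.6  0.6 -0.2] a [-0.0006  0.0001  0.0011] | now [0.5161 0.2273 0.1227] yaw 84.63 t 47.83
```

{"fn": "servo_tool", "kwargs": {"deltas": [{"tx": 0,"ty": 0,"tz": -1,"ax": 0,"ay": 0,"az": 0,"claw": 60},{"tx": 0,"ty": 0,"tz": -1,"ax": 0,"ay": 0,"az": 0,"claw": 80},{"tx": 0,"ty": 0,"tz": -1,"ax": 0,"ay": 0,"az": 0,"claw": 87},{"tx": 0,"ty": 0,"tz": -25,"ax": 0,"ay": 0,"az": 0,"claw": 87},{"tx": 0,"ty": 0,"tz": -60,"ax": 0,"ay": 0,"az": 0,"claw": 87},{"tx": 0,"ty": 0,"tz": -100,"ax": 0,"ay": 0,"az": 0,"claw": 87},{"tx": -20,"ty": -35,"tz": -120,"ax": 0,"ay": 0,"az": 0,"claw": 87},{"tx": -40,"ty": -70,"tz": -130,"ax": 0,"ay": 0,"az": 0,"claw": 87},{"tx": -60,"ty": -105,"tz": -130,"ax": 0,"ay": 0,"az": 0,"claw": 87},{"tx": -75,"ty": -130,"tz": -130,"ax": 0,"ay": 0,"az": 0,"claw": 87},{"tx": -75,"ty": -130,"tz": -130,"ax": 0,"ay": 0,"az": 0,"claw": 87},{"tx": -75,"ty": -130,"tz": -130,"ax": 0,"ay": 0,"az": 0,"claw": 87}]}}

```text
time_s: 48.83
tcp_pos: [0.3788, 0.1644, 0.2511]
ee_rot: [[0.094, 0.996, -0.0], [0.996, -0.094, 0.002], [0.002, -0.0, -1.0]]
wrist_force: [0.9, 0.7, 0.6]
gripper_width: 0.999
gripper_force: 0.0
```

```bash
python3 - <<'E'
from h import *
A={n:capture(n) for n in ("scene","side")}
R={"scene":{"blue":(112,(145,135,180,165)),"red":(0,(180,120,212,150))},"side":{"blue":(112,(235,220,290,260)),"red":(0,(160,215,205,255))}}
for n in A:
    o=cv2.imread(f"pics/{n}0.png")
    for k,(hu,r) in R[n].items():
        for nm,im in (("before",o),("after",A[n])):
            try: print(n,k,nm,np.round(blob(im,n,.155,hu,r)[0][0],1))
            except Exception as e: print(n,k,nm,"?")
a=A["side"];o=cv2.imread("pics/side0.png")
cv2.imwrite("pics/f.png",np.vstack([np.hstack([cv2.resize(i[210:350,150:310],(400,300)) for i in (o,a)]),np.hstack([cv2.resize(i[130:235,110:250],(400,300)) for i in (cv2.imread("pics/scene0.png"),A["scene"])])]))
E
```

```text
scene blue before [504.6 204. ]
scene blue after [494.9 209.2]
scene red before [624.9 198.1]
scene red after [631.4 194.5]
side blue before [513.9 250.8]
side blue after [512.6 249.6]
side red before [636.1 243.2]
side red after [636.7 241.9]
```

View pics/f.png

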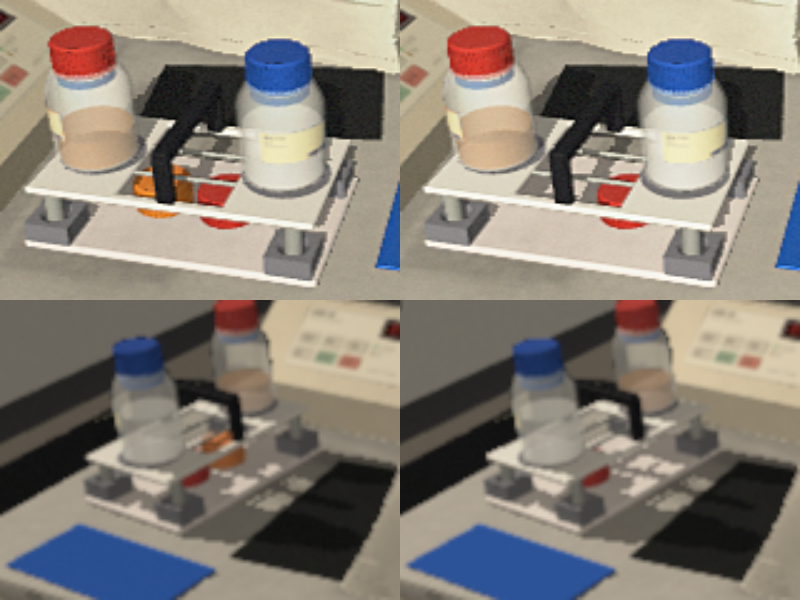

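The before (left) and after (right) crops look the same apart from the missing orange cap. One subpixel check will settle the scene-view discrepancy.

```bash
python3 - <<'E'
from h import *
R={"scene":{"blue":(148,140,174,160),"red":(182,126,206,142),"tier":(175,165,200,190),"redcap":(160,183,185,200)},"side":{"blue":(244,224,278,290),"red":(166,220,198,280),"tierpost":(160,285,190,325),"post2":(255,290,285,330)}}
for n in R:
    a=cv2.imread(f"pics/{n}0.png",0).astype(np.float32); b=cv2.cvtColor(capture(n),6).astype(np.float32)
    for k,(x0,y0,x1,y1) in R[n].items():
        W=np.eye(2,3,dtype=np.float32)
        try: c,W=cv2.findTransformECC(a[y0:y1,x0:x1],b,np.float32([[1,0,x0],[0,1,y0]]),cv2.MOTION_TRANSLATION,(3,200,1e-5)); print(n,k,round(c,3),(W[:,2]-[x0,y0]).round(2))
        except Exception as e: print(n,k,"fail")
E
```

```text
scene blue 0.993 [-0.1   0.31]
scene red 0.987 [ 0.25 -0.42]
scene tier 0.771 [0.06 0.06]
scene redcap 0.987 [-0.47  0.19]
side blue 0.997 [ 0.82 -0.14]
side red 0.998 [-0.69 -0.12]
side tierpost 0.991 [-0.11 -0.11]
side post2 0.982 [-0.41  0.03]
```

```bash
python3 -c "
from station import *
print(finish_job())"
```

```text
the job is handed in; nothing more can be done
None
```

The job is done and handed in at about 49 s: orange cap flat in the dish, tier back in its sockets, both bottles within about 1.5 mm of their starting spots; on the way to the dish the gripper pressed on something, most likely the dust cover, reading about 30 N at the wrist (body limit 40 N), before I backed it off.

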